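Fit the sprocket's retaining ring on a trike hub with spreading pliers

ROBOT

A 7-joint arm with a two-finger parallel gripper is mounted at the origin on the work surface. World frame = base frame: x ahead of the robot, y to its left, z up, the work surface at z = 0. Lengths are in m, angles in rad, forces in N, time in s.
With the tool pointing down it reaches from about 0.425 to 0.875 m from the base axis. Payload 4.7 kg.
Tool frame: the origin (TCP) lies on the centre line of the jaws, within the pads' length; the fingertips stand bot.nose_length ahead of it and the grasp point (between the pads) is the TCP (bot.nose_length is the distance from the TCP to the fingertips, in m); z points along the fingers, y is the direction in which the jaws open and shut (so a half turn about z gives the same grasp; the last joint's range is limited). The gripper opens to 87 mm and grips with 3 to 60 N. Pads are 19 mm wide; open, the fingers measure 117 mm over their backs; the gripper's body (75 mm by 190 mm) begins 51 mm behind the grasp point.
Start: joints at [1.119, 0.321, -0.07, 1.45, 0.023, 1.371, -0.057], TCP at [0.292, -0.581, 0.242] pointing down, gripper open.
Joint ranges: [-2.86, 2.86], [-0.3, 2.09], [-1.38, 1.24], [0.06, 2.45], [-1.56, 4.7], [0.09, 2.05], [-2.69, 2.69]. Speed limits (rad/s): [2.57, 2.57, 3.14, 3.14, 3.14, 3.14, 3.14].

INTERFACE

Orientations are given as a rotation vector (axis times angle).
In Python, from rig import sense, grab_frame, finish_job, finder, bot gives the robot as it stands.
- The arm moves only by the shell command python3 -m pendant 'ROWS'. ROWS is JSON, a list of rows, each a list of 7 numbers: the turn, a rotation vector about the tool's x, y, z in degrees, then the shift along the tool's x, y, z in cm, then the closure, from 0 (fully open) to 1 (shut). A call has 1 to 8 rows; each row shifts and turns the commanded pose from where the row before left it, along the tool's axes as they then stand; what a row does not reach is not made up. A row lasts 1/12 s, in which the tool goes at most 41.7 mm and 7.16 degrees, less where a joint would pass 70% of its speed; a pose out of reach is approached as far as the arm can. A call with a gripper value outside its range is refused whole. The fingers move at their own pace and stop on an object; the grip force is fixed at half the most. Time passes only in rows, so rows that do not move let the fingers close. It gives the time, the measured TCP pose, the force and the opening at its end, in the units of the state.
- sense(): the state, without advancing time (a new reading comes with each control period).
- grab_frame(name): name is "scene" or "side" or "wrist"; returns a dict with "image" (420x560x3 uint8, red, green, blue), "depth" (420x560 float32, m along the optical axis (not along the pixel's ray), 0 where there is no reading), "fx", "fy", "cx", "cy" (pixels), "R" (3x3) and "t" (3): a world point X has camera coordinates R X + t; the wrist camera has in their place "tool_from_camera" (4x4, takes a point from camera to tool coordinates, whose origin is the TCP and whose axes are the flange's). Camera axes: x right, y down, z forward; pixel columns grow to the right and rows downward; lengths in m; the calibration is good to about 2 mm. A picture is of the moment at which its call begins: read the wrist's pose just before it.
- finish_job(): hands the job in, once; it reports no verdict.
Trained networks look in the newest picture that a camera, given by its name, has taken for a name from the list of things; names that differ only in an ending like _2 or _b are one class to them, and where a whole thing is asked for, a point or a joint stands for the part that bears it (a point fixed in the world has none). Each returns a list of dicts, best first, with "p" (0 to 1); they miss things now and then, are a little off and sometimes report something else, mostly with a low value. They report only what shows in the picture. A call takes as long as a camera call. They do not tell look-alikes from the thing itself.
- finder.trace(camera, label): "mask" (420x560 bool, what is visible of it) and "bbox" ([centre column, centre row, width, height] in pixels, round what is visible of it).
- finder.place_of(camera, label): "xy" ([column, row] in pixels: a listed point, or the origin of a listed thing).
The state is a dict: "clock": time; "joint_positions": joint angles; "joint_velocities": joint speeds; "tau": joint torques, N m; "eef_pos": TCP position; "tcp_rot": TCP orientation; "contact_force": force on the tool from outside, world axes, zero at the start; "wrist_torque": the same for the moment, N m; "grip_width": opening from 0.0 (shut) to 1.0 (fully open).
Only numpy, scipy, OpenCV 4.12 (cv2) and the standard library are available. Lean on these libraries where they do the work, as an engineer would, in place of code of your own. Each camera call takes 0.05 s, during which the arm holds its last target.

TASK

With the red-handled spreading pliers, take the retaining ring from the light wooden block, open it far enough to pass over the hub's boss, slide it down gently, press the sprocket down with it against its spring until the groove is clear, and let the ring close so that it sits fully home in the groove and holds the sprocket down. Then stand the pliers back in their dark wooden block and let go; do not overstretch the ring, do not force anything and leave the other things where they lie.

Things in the scene. Friction and masses are not known exactly. Their poses are not given: they have to be found in the camera images.
- pliers_grip (a point): Red-handled spreading pliers, 160 mm tall, 160 g, standing noses-down in the dark block. Point midway between the handles at their grips, 60 mm above the pivot. x along the pivot pin, y across the handles (squeeze along y), z up. Free handles are 54 mm over their outer faces, 17 mm wide along x, bowed; finger guards 30 mm below. Carry them upright with straight level moves: quick swings tilt them.
- pliers_squeeze (a joint): Turn of a handle (both alike), rad: 0 free, 0.1 with handles 42 mm over the grips, 0.25 at 25 mm. A spring opens them: 12 N free, 16 N at 25 mm, and the ring adds 10 N: grip with 40 N. Squeezing SPREADS the noses. At 51.5 mm the pliers are held and the noses still enter the ring's gap; at 42 mm they meet its seats; then each mm opens the ring by about 0.011 rad (28 mm 0.12, 25 mm 0.15).
- pliers_pivot (a point): Centre of the pliers' pivot pin, 60 mm below the grip point; axes as there. The joint head round it (18 mm along x, 27 mm along y, 16 mm high) rests on top of the dark block when the pliers are home.
- pliers_nose (a point): Midway between the two noses, 67.5 mm below the pivot: mid-height of their waists under load. Each nose is a spool: waist 5 mm thick and 5 mm high, over it a shoulder, under it a 2 mm lip. Over both: 13 mm along y, 15 mm with handles at 51.5 mm. With the fingers still the noses sink 1 mm as handles close from 42 to 33 mm, 2.5 mm to 24 mm, and rise again when eased: lift along.
- tool_block: Dark wooden block in which the pliers stand, 70 x 100 x 68 mm high, fixed; origin under its centre, z up. A slot through its middle, 12.5 mm along its x and 38 mm along its y, takes the noses; when the pliers are home their pivot is 76 mm above the block's underside over its centre and their y lies along the block's y.
- ring_c (a point): Centre of the dark steel external retaining ring, half-way up; it lies flat on the light block, gap to the robot. 3.5 mm thick, 5 mm wide, inner diameter 40.8 mm, 24 g; x points to the gap, z up. On the noses, opened, this point is about 25 mm behind them. It passes the boss best with the back standing off: this point 2.8 mm from the hub's axis, away from the gap, arms open 0.15 to 0.2 rad.
- ring_gap (a point): Point midway between the ring's two eyes, half-way up, 25 mm from the ring's centre: the middle of the two noses goes here, pliers' y across the gap. Each eye has a half-round seat (radius 2.6 mm) facing the gap, in which a nose's waist pushes outwards; seats 20 mm apart when closed. The eyes overhang the light block's edge, so the noses reach down beside it.
- ring_spread (a joint): How far one arm of the ring is opened (both move alike), rad: 0 closed, as it lies and as it sits in the groove; at least 0.13 is needed to pass over the boss; beyond 0.28 the ring is overstretched and spoilt. It springs shut, with about 3 N at the seats when closed and 9 N at 0.2.
- block: Light wooden block the ring lies on, 50 x 70 x 30 mm high, fixed; origin under its centre, z up; the ring's eyes overhang its edge towards the robot (its -x).
- hub_axis (a point): Point on the hub's upright axis at the top of its fixed wooden stand (110 x 110 x 24 mm), 24 mm above the shelf; z up. Above it: the hub, a toothed sprocket and, through that, the boss, 44 mm in diameter, ending 8.7 mm above the sprocket's face with a 2.5 mm lead-in taper; a 12 mm axle end stands some 27 mm higher. The gap of the ring may point any way round the boss.
- sprocket_low (a point): Point on the hub's axis at the LOWEST height that the unpressed sprocket's top face can have, 94 mm above the shelf. How high the hub really stands is not measured: the face is 0 to 12 mm above this point, so find it by feel. The groove in the boss (floor 40.8 mm in diameter) runs from 4.5 mm below to 2.2 mm above the unpressed face.
- sprocket (a joint): How far the sprocket is pressed down, m: 0 up, 0.009 at its stop. Its wave spring resists with 3.75 N at first touch and 1.5 N more per mm. Press it with ring and noses 5 to 6.5 mm down (11 to 13 N), then ease the handles to 52 mm in steps: the ring closes into the groove and the sprocket bears up against it, reading 0.0013. Over 25 N from the pliers or 45 N from the ring on the hub is too much.
- tire_lever: Bystander: purple plastic tire lever lying flat, 122 x 16 mm, 10 mm high; origin under its middle.
- valve_extender: Bystander: silver valve extender lying flat, 58 mm long, 9 mm thick; origin under its middle.
- caps_bowl: Bystander: small white ceramic bowl of black valve caps, 84 mm across, 36 mm high; origin under its centre.
- grease_tub: Bystander: white grease tub with a green lid, 68 mm across, 58 mm high; origin under its centre.
- lamp: Bystander: white inspection lamp with a toggle switch, lying, 160 mm long, 42 mm thick; origin under its middle.
- spoke_key: Bystander: flat steel wrench lying, 150 mm long; origin under its middle.
Not all that is in view belongs to the job. Of the things that look like the part that bears pliers_grip, the smallest one is meant.

How it is judged:
By the outcome, as a careful person would: the job done as asked, in the order asked, and still so for the second after the job is handed in, with the robot touching nothing.
It also fails if it takes over 72 s, if anything falls off the work surface, if the arm or the gripper's body presses on something with over 40 N, if the wrist force passes 120 N, or if a joint passes its speed limit or range.

## Working session

There is one attempt and no reset: what is moved stays moved. The work goes in short steps, Python scripts to look and compute and a shell command to move; the robot and the scene stay as the last step left them, time stands still between calls to the robot, and variables do not carry over. Pictures are saved under pics/ and viewed, and the job is handed in when it is done.

```bash
ls; mkdir -p pics
cat > h.py <<'E'
import numpy as np, cv2
from rig import sense, grab_frame, finish_job, finder, bot
from scipy.spatial.transform import Rotation as Rn
def save(f,n,crop=None,s=1):
    im=f["image"][:,:,::-1]
    if crop: c=crop; im=im[c[1]:c[3],c[0]:c[2]]
    if s!=1: im=cv2.resize(im,None,fx=s,fy=s,interpolation=cv2.INTER_CUBIC)
    cv2.imwrite("pics/"+n,im)
def campose(f,st=None):
    # world_from_camera
    if "R" in f: R=np.array(f["R"]); t=np.array(f["t"]); return R.T,-R.T@t
    T=np.array(f["tool_from_camera"]); Rt=Rn.from_rotvec(st["tcp_rot"]).as_matrix()
    return Rt@T[:3,:3], Rt@T[:3,3]+np.array(st["eef_pos"])
def ray(f,uv,st=None):
    R,o=campose(f,st); d=np.array([(uv[0]-f["cx"])/f["fx"],(uv[1]-f["cy"])/f["fy"],1]); return o,R@d
def atz(f,uv,z,st=None):
    o,d=ray(f,uv,st); return o+d*(z-o[2])/d[2]
def atdepth(f,uv,st=None):
    o,d=ray(f,uv,st); return o+d*f["depth"][int(round(uv[1])),int(round(uv[0]))]
def cloud(f,st=None):
    R,o=campose(f,st); v,u=np.mgrid[0:420,0:560]; d=f["depth"]
    P=np.stack([(u-f["cx"])/f["fx"]*d,(v-f["cy"])/f["fy"]*d,d],-1)
    return P@R.T+o
def proj(f,X,st=None):
    R,o=campose(f,st); c=R.T@(np.array(X)-o); return [f["fx"]*c[0]/c[2]+f["cx"],f["fy"]*c[1]/c[2]+f["cy"]]
E
python3 - <<'E'
from h import *
print(sense(), bot.nose_length)
L=["pliers_grip","pliers_pivot","pliers_nose","tool_block","ring_c","ring_gap","block","hub_axis","sprocket_low","tire_lever","valve_extender","caps_bowl","grease_tub","lamp","spoke_key"]
for c in ["scene","side"]:
    f=grab_frame(c); save(f,c+"0.png")
    R,o=campose(f); print(c,o.round(3),f["fx"])
    for l in L:
        for r in finder.place_of(c,l)[:3]: 
            if r["p"]>.2: print(c,l,np.round(r["xy"],1),round(r["p"],2),atdepth(f,r["xy"]).round(3))
E
```

```text
pics
{'clock': 0.0, 'joint_positions': array([ 1.11911809,  0.32178369, -0.07005862,  1.45171388,  0.02258692,
        1.37080653, -0.05690242]), 'joint_velocities': array([ 9.61197267e-05, -8.34553052e-05, -7.59842086e-04,  4.27214598e-04,
        2.55425544e-04,  5.91746037e-04,  9.45994530e-04]), 'tau': array([-4.44849156e-04, -4.91285205e+01, -4.04353375e-01, -3.12534142e+01,
       -6.40333747e-02,  4.37283854e-02,  1.66683817e-04]), 'eef_pos': array([ 0.29163063, -0.58030271,  0.24046729]), 'tcp_rot': array([-3.05498205e+00, -7.24622789e-01,  8.44933983e-04]), 'contact_force': array([-0.1197978 ,  0.38458987, -0.48538302]), 'wrist_torque': array([0.03216999, 0.01259387, 0.04039126]), 'grip_width': 0.9991028692923897} 0.019
scene [ 1.244 -0.047  0.879] 437.2935167364969
scene pliers_grip [203.6 182.2] 0.79 [ 0.376 -0.284 -0.   ]
scene pliers_grip [212.  137.4] 0.73 [ 0.176 -0.284 -0.003]
scene pliers_grip [252.2 147. ] 0.67 [ 0.463 -0.13   0.206]
scene pliers_pivot [253.5 171.7] 0.72 [ 0.448 -0.133  0.112]
scene pliers_pivot [215.2 164.5] 0.61 [ 0.412 -0.235  0.102]
scene pliers
[... 1756 characters left out ...]
ing_c [237.4 325.6] 0.56 [0.521 0.227 0.03 ]
side ring_c [257.9 201. ] 0.49 [ 0.679 -0.214  0.017]
side ring_c [243.5 232.6] 0.39 [0.596 0.041 0.105]
side ring_gap [251.8 328.8] 0.55 [ 0.504  0.198 -0.001]
side block [230.6 340.3] 0.76 [0.517 0.264 0.029]
side hub_axis [244.4 257.9] 0.91 [0.588 0.057 0.049]
side sprocket_low [240.6 230.9] 0.95 [0.603 0.04  0.107]
side tire_lever [167.5 314.7] 0.89 [ 0.68   0.232 -0.001]
side valve_extender [333.  289.4] 0.64 [0.388 0.029 0.004]
side caps_bowl [257.1 200.6] 0.97 [ 0.68  -0.212  0.019]
side grease_tub [159.4 284.1] 0.61 [0.736 0.175 0.016]
side lamp [196.5 234.7] 0.87 [0.745 0.001 0.029]
side spoke_key [337.4 181.5] 0.54 [ 0.518 -0.434 -0.002]
```

View pics/scene0.png

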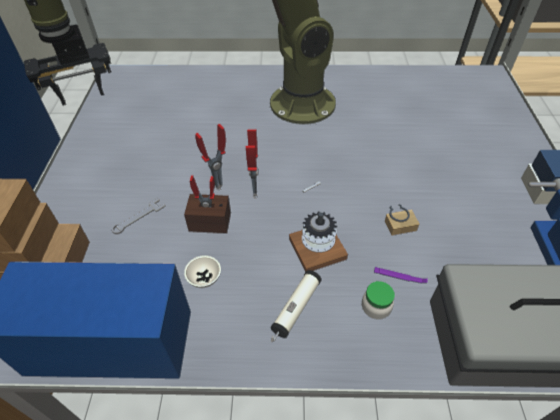

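View pics/side0.png

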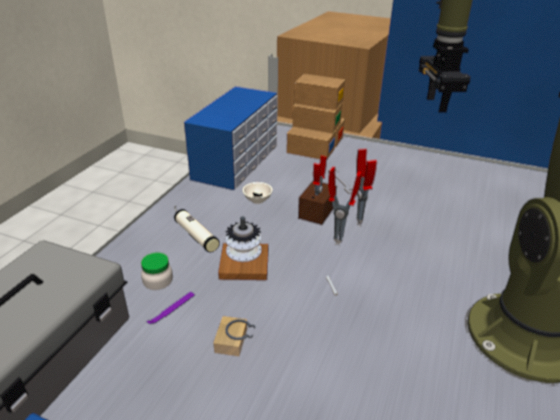

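Run:
```python
import cv2
a=cv2.imread('pics/scene0.png')[120:250,180:290]; b=cv2.imread('pics/side0.png')[130:260,290:400]
o=cv2.hconcat([cv2.resize(x,None,fx=3.6,fy=3.6,interpolation=cv2.INTER_CUBIC) for x in (a,b)]); cv2.imwrite('pics/crop0.png',o)
a=cv2.imread('pics/scene0.png')[170:270,290:430]; b=cv2.imread('pics/side0.png')[200:380,180:320]
o=cv2.hconcat([cv2.resize(a,(390,280)),cv2.resize(b,(390,501))[:280] if 0 else cv2.resize(b,(218,280))]); cv2.imwrite('pics/crop1.png',o)
```

```text
(no output)
```

View pics/crop0.png

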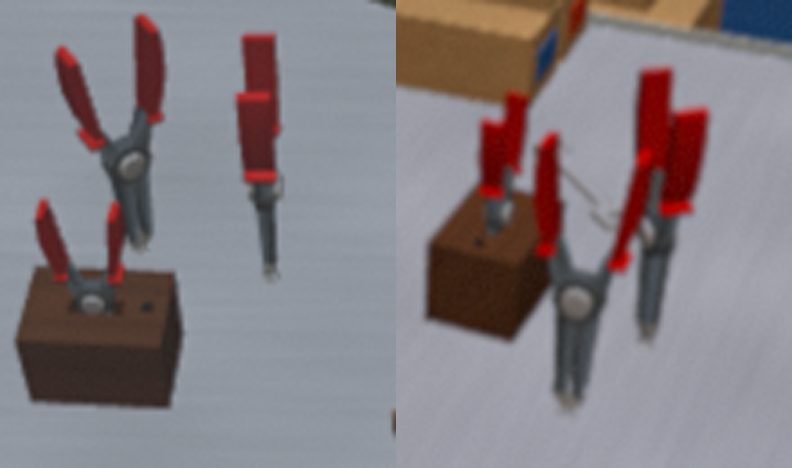

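The scene view has three red-handled pliers: small ones in the dark block (203,195), large ones at (215,160) and a second large pair at (253,165), both standing on the shelf. By the description I take the smallest, in the block. In the crop its pivot disc is at about (93,303), handles spread across the image. Next I'll move the wrist camera over it.

```bash
cat >> h.py <<'E'
def delta(p,yaw_deg):
    """tool-axis shift (cm) and turn (deg rotvec) from measured pose to TCP p, pointing down with tool x at world yaw; """
    st=sense(); R=Rn.from_rotvec(st["tcp_rot"])
    y=np.radians(yaw_deg); T=Rn.from_matrix(np.array([[np.cos(y),np.sin(y),0],[np.sin(y),-np.cos(y),0],[0,0,-1]]))
    d=R.inv().apply(np.array(p)-st["eef_pos"])*100
    t=(R.inv()*T).as_rotvec(degrees=True)
    print("shift cm (present axes)",d.round(2),"(goal axes)",(T.inv().apply(np.array(p)-st["eef_pos"])*100).round(2),"turn",t.round(2))
def show():
    st=sense(); R=Rn.from_rotvec(st["tcp_rot"]).as_matrix()
    print("t %.2f"%st["clock"],"tcp",np.round(st["eef_pos"],4),"yaw %.2f"%np.degrees(np.arctan2(R[1,0],R[0,0])),"z",R[:,2].round(4),"F",np.round(st["contact_force"],1),"open mm %.1f"%(87*st["grip_width"]))
E
python3 - <<'E'
from h import *
show()
f=grab_frame("wrist"); print(np.round(f["tool_from_camera"],3),f["fx"]); save(f,"w0.png")
s=grab_frame("scene"); P=cloud(s); g=finder.trace("scene","tool_block")
for r in g[:3]:print(r["p"],r["bbox"])
m=(abs(P[...,2]-.068)<.004)&(P[...,0]>.45)&(P[...,0]<.62)&(P[...,1]>-.32)&(P[...,1]<-.17)
q=P[m][:,:2].astype(np.float32); print(len(q),cv2.minAreaRect(q))
m=(abs(P[...,2]-.030)<.003)&(P[...,0]>.45)&(P[...,0]<.62)&(P[...,1]>.15)&(P[...,1]<.32)
q=P[m][:,:2].astype(np.float32); print(len(q),cv2.minAreaRect(q))
m=(abs(P[...,2]-.024)<.003)&(P[...,0]>.5)&(P[...,0]<.75)&(P[...,1]>-.08)&(P[...,1]<.12)
q=P[m][:,:2].astype(np.float32); print(len(q),cv2.minAreaRect(q))
delta([.50,-.245,.36],0)
E
```

```text
t 1.60 tcp [ 0.2919 -0.5808  0.2416] yaw 26.69 z [ 0.e+00 -1.e-04 -1.e+00] F [-0.3  0.3  0.6] open mm 86.9
[[ 0.    -0.962 -0.271  0.074]
 [ 1.    -0.     0.001 -0.001]
 [-0.001 -0.271  0.962 -0.143]
 [ 0.     0.     0.     1.   ]] 363.6438774759524
0.92 [205.4, 214.4, 46.6, 35.8]
0.55 [402.1, 223.9, 32.7, 20.6]
0.29 [297.6, 306.1, 51.1, 72.5]
725 ((0.5063183307647705, -0.25908738374710083), (0.12519626319408417, 0.10483992099761963), 85.91117858886719)
383 ((0.5207709074020386, 0.24166962504386902), (0.0719437375664711, 0.0699797049164772), 13.352459907531738)
839 ((0.6527503728866577, 0.03079458698630333), (0.18612323701381683, 0.13414494693279266), 4.232614994049072)
shift cm (present axes) [ 33.67 -20.66 -11.85] (goal axes) [ 20.81 -33.58 -11.84] turn [ 0.    0.   26.69]
```

View pics/crop1.png

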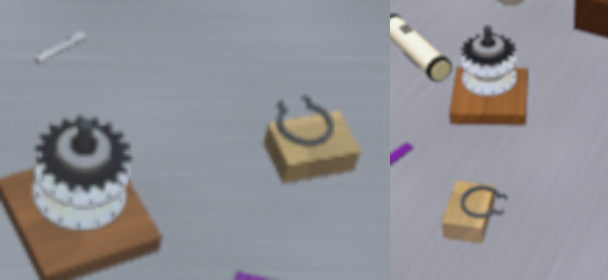

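```bash
python3 -m pendant '[[0,0,6.67,0,0,-3,0],[0,0,6.67,0,0,-3,0],[0,0,6.67,0,0,-3,0],[0,0,6.67,0,0,-3,0],[0,0,0,2.1,-3.4,0,0],[0,0,0,2.1,-3.4,0,0],[0,0,0,2.1,-3.4,0,0],[0,0,0,2.1,-3.4,0,0]]'
python3 -m pendant '[[0,0,0,2.1,-3.4,0,0],[0,0,0,2.1,-3.4,0,0],[0,0,0,2.1,-3.4,0,0],[0,0,0,2.1,-3.4,0,0],[0,0,0,2.1,-3.4,0,0],[0,0,0,2.1,-3.2,0,0],[0,0,0,0,0,0,0],[0,0,0,0,0,0,0]]'
python3 - <<'E'
from h import *
show(); st=sense()
f=grab_frame("wrist"); save(f,"w1.png"); np.savez("w1.npz",d=f["depth"],**{k:np.array(st[k]) for k in("eef_pos","tcp_rot")})
for l in ["pliers_grip","pliers_pivot","tool_block"]:
    for r in finder.place_of("wrist",l)[:3]: print(l,np.round(r["xy"],1),round(r["p"],2),atdepth(f,r["xy"],st).round(4))
P=cloud(f,st)
m=(abs(P[...,2]-.068)<.004)&(P[...,0]>.45)&(P[...,0]<.62)&(P[...,1]>-.34)&(P[...,1]<-.15)
q=P[m][:,:2].astype(np.float32); print(len(q),cv2.minAreaRect(q))
E
```

```text
clock: 2.42
eef_pos: [0.3766, -0.4432, 0.3618]
tcp_rot: [3.141, -0.001, 0.001]
contact_force: [0.2, -0.3, 0.6]
grip_width: 0.998
clock: 3.08
eef_pos: [0.5033, -0.2397, 0.3618]
tcp_rot: [-3.141, -0.01, -0.001]
contact_force: [-0.5, -0.9, -0.5]
grip_width: 1.002
t 3.08 tcp [ 0.5033 -0.2397  0.3618] yaw 0.37 z [ 5.e-04  2.e-04 -1.e+00] F [-0.5 -0.9 -0.5] open mm 87.2
pliers_grip [413.5 237.5] 0.93 [ 3.794e-01 -4.421e-01 -2.000e-04]
pliers_grip [328.1 213.5] 0.66 [ 0.4389 -0.3029  0.0719]
pliers_grip [287.1 157.2] 0.57 [ 0.5087 -0.2509  0.0685]
pliers_pivot [283.7 145.9] 0.69 [ 0.5248 -0.2462  0.089 ]
pliers_pivot [273.1 196.9] 0.61 [ 0.4518 -0.2339  0.0416]
pliers_pivot [361.1 237.7] 0.57 [ 0.3876 -0.3586  0.0228]
tool_block [285.9 141.1] 0.85 [ 0.5296 -0.2488  0.0836]
3875 ((0.5216122269630432, -0.2495545893907547), (0.10009213536977768, 0.07009924203157425), 87.16484069824219)
```

View pics/w1.png

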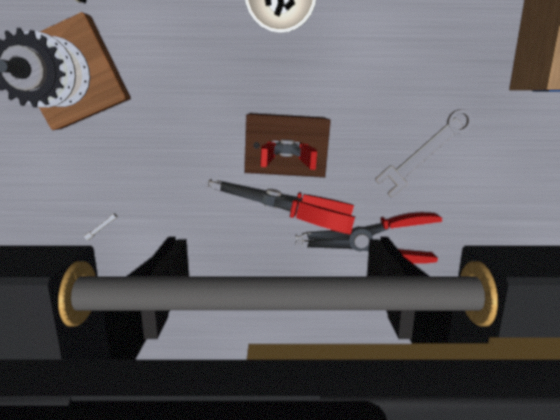

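Run:
```python
from h import *
st=sense(); show()
f=grab_frame("wrist"); P=cloud(f,st); im=f["image"].astype(int)
save(f,"w1c.png",(230,100,345,190),6)
red=(im[...,0]>120)&(im[...,1]<70)&(P[...,2]>.07)
for s in (-1,1):
    for a,b in((.10,.115),(.115,.13),(.13,.145),(.145,.16),(.16,.18)):
        m=red&(P[...,2]>a)&(P[...,2]<b)&((P[...,1]+.2496)*s>0)&(abs(P[...,1]+.25)<.06)&(abs(P[...,0]-.52)<.06)
        if m.sum()>5:print(s,a,m.sum(),P[m].min(0).round(4),P[m].max(0).round(4))
m=(P[...,2]>.078)&(P[...,2]<.1)&(abs(P[...,1]+.25)<.016)&(abs(P[...,0]-.52)<.02)
print(m.sum(),P[m].min(0).round(4),P[m].max(0).round(4),np.median(P[m],0).round(4))
m=(abs(P[...,2]-.068)<.004)&(abs(P[...,0]-.52)<.04)&(abs(P[...,1]+.25)<.05); print("top",np.median(P[m][:,2]))
m=(abs(P[...,2]-.068)<.004)&(abs(P[...,0]-.52)<.05)&(abs(P[...,1]+.25)<.06)
print(cv2.minAreaRect(P[m][:,:2].astype(np.float32)))
```

```text
t 3.28 tcp [ 0.5009 -0.2446  0.3615] yaw -0.17 z [-5.e-04 -7.e-04 -1.e+00] F [-0.7 -0.3  0.1] open mm 86.9
-1 0.145 32 [ 0.5128 -0.2765  0.155 ] [ 0.5281 -0.2705  0.16  ]
-1 0.16 72 [ 0.5119 -0.2754  0.16  ] [ 0.5283 -0.2705  0.1621]
1 0.145 46 [ 0.5145 -0.2288  0.1484] [ 0.5311 -0.2225  0.16  ]
1 0.16 75 [ 0.515  -0.2289  0.16  ] [ 0.5312 -0.2229  0.1623]
271 [ 0.5126 -0.2633  0.078 ] [ 0.5306 -0.237   0.1   ] [ 0.5233 -0.2497  0.0884]
top 0.06769606270850509
((0.5215439200401306, -0.24963359534740448), (0.10022615641355515, 0.07014257460832596), 87.12920379638672)
```

View pics/w1c.png

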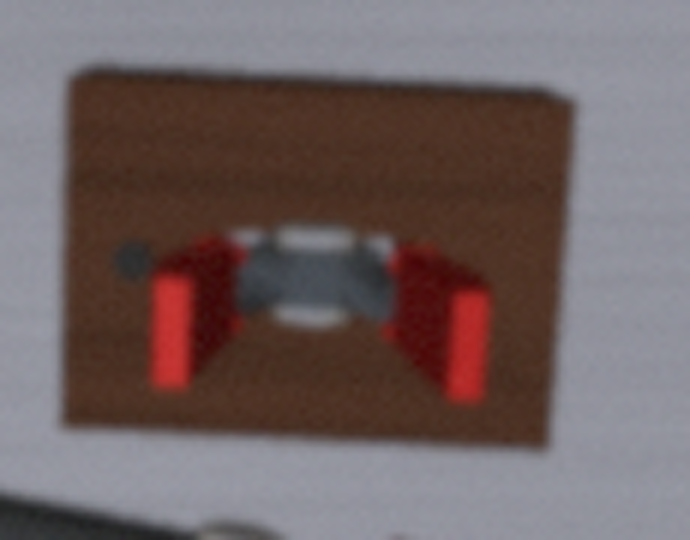

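The crop shows the small pliers in the block centre: handle tops at about (172,330) and (467,345) in the crop, pivot head at (315,275). That is consistent with the block centre (0.5215, −0.2496) and yaw −2.8°. The other pliers lie flat and are bigger.

Run:
```python
from h import *
show(); delta([.5215,-.2496,.137],-2.85)
```

```text
t 3.33 tcp [ 0.501  -0.2446  0.3615] yaw -0.18 z [-3.e-04 -5.e-04 -1.e+00] F [ 0.1 -0.7 -0.3] open mm 87.1
shift cm (present axes) [ 2.06  0.48 22.45] (goal axes) [ 2.07  0.4  22.45] turn [0.03 0.02 2.67]
```

```bash
python3 -m pendant '[[0,0,2.67,0,0,0,0],[0,0,0,2.07,0.4,0,0],[0,0,0,0,0,4,0],[0,0,0,0,0,4,0],[0,0,0,0,0,3,0],[0,0,0,0,0,2,0],[0,0,0,0,0,0,0],[0,0,0,0,0,0,0]]'
python3 - <<'E'
from h import *
show(); delta([.5215,-.2496,.137],-2.85); st=sense()
f=grab_frame("wrist"); save(f,"w2.png",(150,0,410,290),2)
P=cloud(f,st); im=f["image"].astype(int)
m=(abs(P[...,2]-.068)<.004)&(abs(P[...,0]-.52)<.05)&(abs(P[...,1]+.25)<.06)
print(cv2.minAreaRect(P[m][:,:2].astype(np.float32)),np.median(P[m][:,2]))
red=(im[...,0]>120)&(im[...,1]<70)&(P[...,2]>.155)&(abs(P[...,1]+.25)<.06)&(abs(P[...,0]-.52)<.04)
for s in(-1,1):
    m=red&((P[...,1]+.2496)*s>0); print(m.sum(),np.percentile(P[m],2,axis=0).round(4),np.percentile(P[m],98,axis=0).round(4))
E
```

```text
clock: 4.0
eef_pos: [0.5214, -0.2486, 0.231]
tcp_rot: [-3.14, 0.076, 0.003]
contact_force: [0.2, 0.6, 1.0]
grip_width: 1.001
t 4.00 tcp [ 0.5214 -0.2486  0.231 ] yaw -2.77 z [-1.8e-03  7.0e-04 -1.0e+00] F [0.2 0.6 1. ] open mm 87.1
shift cm (present axes) [0.03 0.1  9.4 ] (goal axes) [0.01 0.1  9.4 ] turn [-0.03  0.11  0.08]
((0.521526038646698, -0.24957048892974854), (0.1003652811050415, 0.07061385363340378), 87.36434173583984) 0.06772871303960071
257 [ 0.5131 -0.276   0.1586] [ 0.5531 -0.265   0.2947]
227 [ 0.5146 -0.2289  0.1585] [ 0.5311 -0.2233  0.1617]
```

View pics/w2.png

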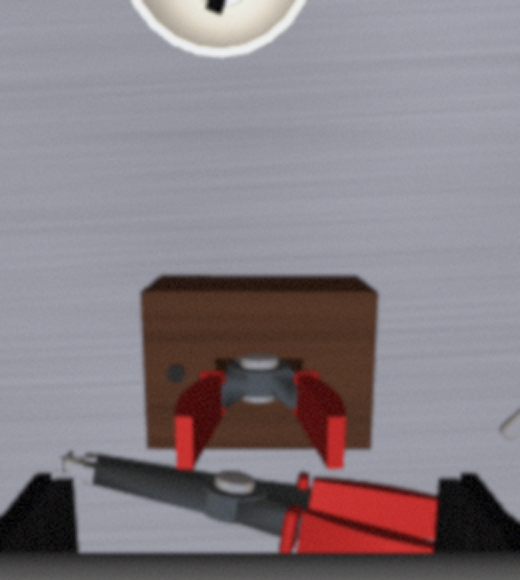

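The handles (184,443) and (335,443) lie symmetrically between the open fingers. Going down.

```bash
python3 -m pendant '[[0,0,0,0,0,3,0],[0,0,0,0,0,3,0],[0,0,0,0,0,2,0],[0,0,0,0,0,1.4,0],[0,0,0,0,0,0,0],[0,0,0,0,0,0,0],[0,0,0,0,0,0,0.36],[0,0,0,0,0,0,0.36]]'
python3 - <<'E'
from h import *
show(); delta([.5215,-.2496,.136],-2.85)
E
```

```text
clock: 4.72
eef_pos: [0.5238, -0.2484, 0.14]
tcp_rot: [3.139, -0.073, 0.006]
contact_force: [-0.3, -0.6, 0.5]
grip_width: 0.919
t 4.72 tcp [ 0.5238 -0.2484  0.14  ] yaw -2.67 z [ 0.0037 -0.002  -1.    ] F [-0.3 -0.6  0.5] open mm 80.0
shift cm (present axes) [-0.23  0.13  0.4 ] (goal axes) [-0.23  0.13  0.4 ] turn [ 0.1  -0.22  0.18]
```

```bash
python3 -m pendant '[[0,0,0,0,0,0,0.36],[0,0,0,0,0,0,0.36],[0,0,0,0,0,0,0.36]]'
python3 - <<'E'
from h import *
show(); delta([.5215,-.2496,.136],-2.85)
E
```

```text
clock: 4.97
eef_pos: [0.5227, -0.2479, 0.1383]
tcp_rot: [3.14, -0.073, 0.002]
contact_force: [0.6, 0.1, -0.1]
grip_width: 0.713
t 4.97 tcp [ 0.5227 -0.2479  0.1383] yaw -2.66 z [ 1.e-03 -7.e-04 -1.e+00] F [ 0.6  0.1 -0.1] open mm 62.1
shift cm (present axes) [-0.11  0.18  0.23] (goal axes) [-0.11  0.18  0.23] turn [ 0.04 -0.06  0.19]
```

```bash
python3 -m pendant '[[0,0,0.18,-0.1,0.16,0.15,0.36],[0,0,0,0,0,0,0.36],[0,0,0,0,0,0,0.408],[0,0,0,0,0,0,0.408],[0,0,0,0,0,0,0.408],[0,0,0,0,0,0,0.408]]'
python3 - <<'E'
from h import *
show(); delta([.5215,-.2496,.136],-2.85)
E
```

```text
clock: 5.47
eef_pos: [0.5213, -0.2495, 0.1362]
tcp_rot: [3.14, -0.078, 0.0]
contact_force: [-0.5, -0.4, 1.3]
grip_width: 0.597
t 5.47 tcp [ 0.5213 -0.2495  0.1362] yaw -2.85 z [-0.e+00 -4.e-04 -1.e+00] F [-0.5 -0.4  1.3] open mm 52.0
shift cm (present axes) [0.02 0.01 0.02] (goal axes) [0.02 0.01 0.02] turn [ 0.02 -0.    0.  ]
```

```bash
python3 -m pendant '[[0,0,0,0,0,-0.3,0.41],[0,0,0,0,0,-0.8,0.41],[0,0,0,0,0,-1.5,0.41],[0,0,0,0,0,-2,0.41],[0,0,0,0,0,-2,0.41],[0,0,0,0,0,-2,0.41],[0,0,0,0,0,-1,0.41],[0,0,0,0,0,0,0.41]]'
python3 - <<'E'
from h import *
show(); st=sense()
f=grab_frame("wrist"); save(f,"w3.png")
for l in ["pliers_nose","pliers_pivot"]:
    for r in finder.place_of("wrist",l)[:2]: print(l,np.round(r["xy"],1),round(r["p"],2),atdepth(f,r["xy"],st).round(4))
E
```

```text
clock: 6.13
eef_pos: [0.5228, -0.2496, 0.2352]
tcp_rot: [3.138, -0.078, 0.008]
contact_force: [0.3, 0.2, -1.4]
grip_width: 0.596
t 6.13 tcp [ 0.5228 -0.2496  0.2352] yaw -2.83 z [ 0.0048 -0.0024 -1.    ] F [ 0.3  0.2 -1.4] open mm 51.9
pliers_nose [184.2 235.3] 0.66 [ 0.4611 -0.1466  0.0124]
pliers_nose [278.1 197.6] 0.56 [ 0.5229 -0.2499  0.1063]
pliers_pivot [265.2 246.3] 0.56 [ 0.4529 -0.2337  0.0337]
```

View pics/w3.png

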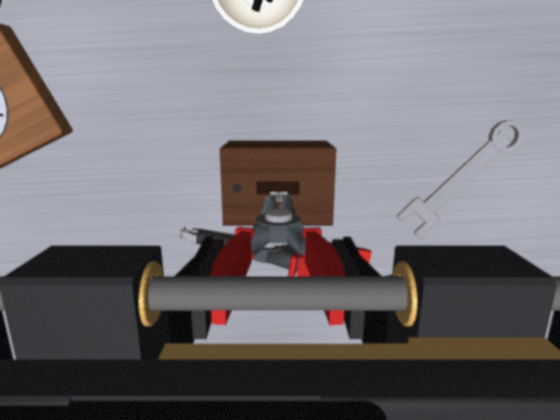

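The view shows the pliers lifted clear, noses at (278,198) and the empty slot behind at (278,187). Carrying them level to the ring.

```bash
python3 -m pendant '[[0,0,0,-0.1,-0.4,-0.5,0.41],[0,0,0,-0.2,-0.9,-0.5,0.41],[0,0,0,-0.3,-1.4,-0.5,0.41],[0,0,0,-0.4,-1.9,0,0.41],[0,0,0,-0.5,-2.2,0,0.41],[0,0,0,-0.5,-2.2,0,0.41],[0,0,0,-0.5,-2.2,0,0.41],[0,0,0,-0.5,-2.2,0,0.41]]'
python3 -m pendant '[[0,0,0,-0.5,-2.2,0,0.41],[0,0,0,-0.5,-2.2,0,0.41],[0,0,0,-0.5,-2.2,0,0.41],[0,0,0,-0.5,-2.2,0,0.41],[0,0,0,-0.5,-2.2,0,0.41],[0,0,0,-0.5,-2.2,0,0.41],[0,0,0,-0.5,-2.2,0,0.41],[0,0,0,-0.5,-2.2,0,0.41]]'
python3 -m pendant '[[0,0,0,-0.5,-2.2,0,0.41],[0,0,0,-0.5,-2.2,0,0.41],[0,0,0,-0.5,-2.2,0,0.41],[0,0,0,-0.4,-2.2,0,0.41],[0,0,0,-0.4,-2,0,0.41],[0,0,0,-0.4,-1.8,0,0.41],[0,0,0,-0.3,-1.6,0,0.41],[0,0,0,-0.2,-1.3,0,0.41]]'
python3 -m pendant '[[0,0,0,0,-1,0,0.41],[0,0,0,0,-0.6,0,0.41],[0,0,0,0,-0.3,0,0.41],[0,0,0,0,0,0,0.41],[0,0,0,0,0,0,0.41],[0,0,0,0,0,0,0.41]]'
python3 - <<'E'
from h import *
show(); st=sense()
f=grab_frame("wrist"); save(f,"w4.png")
for l in ["pliers_nose","ring_c","ring_gap","block"]:
    for r in finder.place_of("wrist",l)[:2]: print(l,np.round(r["xy"],1),round(r["p"],2),atdepth(f,r["xy"],st).round(4))
P=cloud(f,st)
m=(abs(P[...,2]-.030)<.0025)&(abs(P[...,0]-.52)<.07)&(abs(P[...,1]-.24)<.07)
print(m.sum(),cv2.minAreaRect(P[m][:,:2].astype(np.float32)),np.median(P[m][:,2]))
E
```

```text
clock: 6.95
eef_pos: [0.4973, -0.1111, 0.2473]
tcp_rot: [-3.141, 0.075, -0.0]
contact_force: [0.3, 0.4, -1.0]
grip_width: 0.594
clock: 7.62
eef_pos: [0.4655, 0.0664, 0.2473]
tcp_rot: [3.14, -0.075, 0.0]
contact_force: [-0.2, -0.4, -0.6]
grip_width: 0.595
clock: 8.28
eef_pos: [0.4405, 0.2231, 0.2474]
tcp_rot: [3.141, -0.073, 0.0]
contact_force: [-0.2, 0.8, -2.2]
grip_width: 0.596
clock: 8.78
eef_pos: [0.4434, 0.2385, 0.2469]
tcp_rot: [3.14, -0.08, -0.0]
contact_force: [0.2, -0.7, -1.3]
grip_width: 0.595
t 8.78 tcp [0.4434 0.2385 0.2469] yaw -2.90 z [-1.e-04 -7.e-04 -1.e+00] F [ 0.2 -0.7 -1.3] open mm 51.8
pliers_nose [277.  198.5] 0.94 [0.4438 0.2392 0.1237]
ring_c [477.4 199.6] 0.26 [0.398  0.0196 0.0028]
ring_gap [282.8 125.7] 0.89 [4.888e-01 2.308e-01 2.000e-04]
block [270.3  85.1] 0.86 [0.5292 0.2412 0.0291]
3635 ((0.5198429226875305, 0.24089880287647247), (0.06972675770521164, 0.0698934942483902), 13.048500061035156) 0.029697936107249356
```

View pics/w4.png

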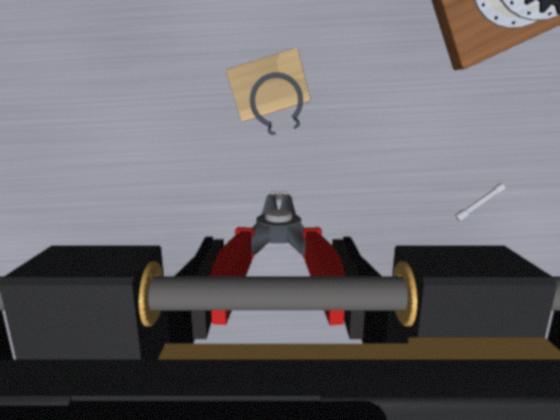

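```bash
cat > ring.py <<'E'
from h import *
def ringfit(f,st,box,z=0.0335,thr=75,dbg=None):
    im=f["image"].astype(int); g=im.max(-1)
    x0,y0,x1,y1=box; m=np.zeros(g.shape,bool); m[y0:y1,x0:x1]=g[y0:y1,x0:x1]<thr
    n,lab,stt,_=cv2.connectedComponentsWithStats(m.astype(np.uint8),connectivity=8)
    k=1+np.argmax(stt[1:,4]); 
    v,u=np.nonzero(m); keep=(stt[lab[v,u],4]>12); v,u=v[keep],u[keep]
    X=np.array([atz(f,(a,b),z,st)[:2] for a,b in zip(u,v)])
    return X,u,v
E
python3 - <<'E'
from ring import *
st=sense(); show()
f=grab_frame("wrist"); save(f,"w5.png",(215,40,325,150),6)
X,u,v=ringfit(f,st,(235,60,320,140),.032)
from scipy.optimize import least_squares
c=X.mean(0); print(len(X),c)
def res(p): 
    r=np.hypot(X[:,0]-p[0],X[:,1]-p[1]); return np.clip(abs(r-.0229)-.0024,0,None)
best=least_squares(res,c,loss='soft_l1',f_scale=.0005); c=best.x; print("centre",c.round(4))
r=np.hypot(*(X-c).T); out=r>.0262
d=X[out]-c; ang=np.degrees(np.arctan2(d[:,1],d[:,0])); print(sorted(ang.round(0)%360)[::3], r[out].max())
from scipy.cluster.vq import kmeans2
C,l=kmeans2(X[out],2,minit='++',seed=1); print(C.round(4)); mid=C.mean(0); print("mid",mid, "dir",np.degrees(np.arctan2(*(mid-c)[::-1]))%360)
P=cloud(f,st)
m=(abs(P[...,2]-.030)<.0015)&(abs(P[...,0]-.52)<.07)&(abs(P[...,1]-.24)<.07)
lab=cv2.morphologyEx(m.astype(np.uint8),cv2.MORPH_OPEN,np.ones((3,3)))>0
print(cv2.minAreaRect(P[lab][:,:2].astype(np.float32)))
E
```

```text
t 9.03 tcp [0.4435 0.2388 0.247 ] yaw -2.89 z [-0.e+00 -2.e-04 -1.e+00] F [-0.5 -0.1 -1.1] open mm 51.6
0 nan<stdin>:6: RuntimeWarning: Mean of empty slice.
  ret = ret.dtype.type(ret / rcount)
Traceback (most recent call last):
ValueError: Initial guess is outside of provided bounds
```

View pics/w5.png

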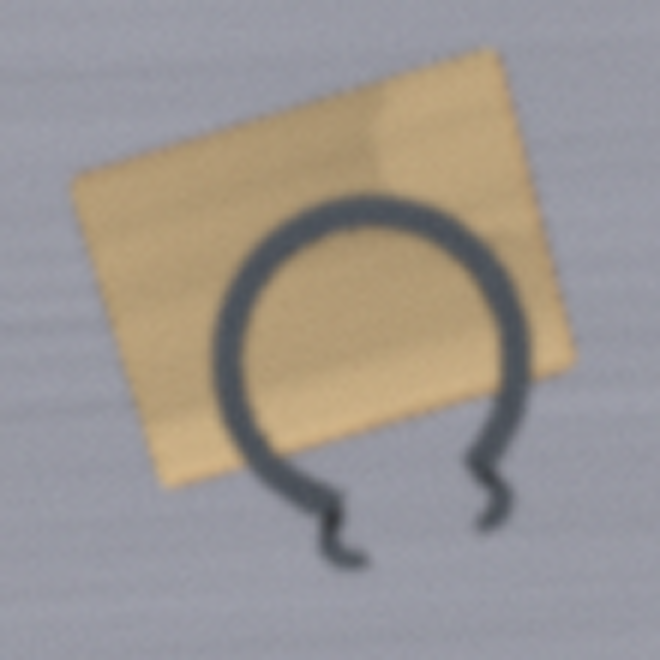

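Run:
```python
from ring import *
st=sense(); show()
f=grab_frame("wrist"); 
X,u,v=ringfit(f,st,(235,60,320,140),.0335,125)
from scipy.optimize import least_squares
c=X.mean(0); print(len(X),c)
def res(p): 
    r=np.hypot(X[:,0]-p[0],X[:,1]-p[1]); return np.clip(abs(r-.0229)-.0024,0,None)
best=least_squares(res,c,loss='soft_l1',f_scale=.0005); c=best.x; print("centre",c.round(4))
r=np.hypot(*(X-c).T); print(np.percentile(r[r<.027],[3,97])); 
h=cv2.minAreaRect
def span(sel):
    d=X[sel]-c; return np.degrees(np.arctan2(d[:,1],d[:,0]))%360
body=(r<.0245)&(r>.0205); a=span(body); a=np.sort(a); g=np.diff(np.r_[a,a[0]+360]); i=g.argmax(); print("body gap",a[i],a[i]+g[i],"mid",a[i]+g[i]/2)
out=r>.0262; a=span(out); print("eyes ang",np.sort(a)[[0,-1]],np.sort(a).round(),len(a))
from scipy.cluster.vq import kmeans2
C,l=kmeans2(X[out],2,minit='++',seed=1); print(C.round(4)); mid=C.mean(0); print("mid",mid.round(4), "dir",np.degrees(np.arctan2(*(mid-c)[::-1]))%360)
P=cloud(f,st)
m=(abs(P[...,2]-.030)<.0015)&(abs(P[...,0]-.52)<.07)&(abs(P[...,1]-.24)<.07)
lab=cv2.morphologyEx(m.astype(np.uint8),cv2.MORPH_OPEN,np.ones((5,5)))>0
print(cv2.minAreaRect(P[lab][:,:2].astype(np.float32)))
for z in(.03,):
    q=np.array([atz(f,(215+a/6,40+b/6),.030,st)[:2] for a,b in((70,183),(495,47),(577,355),(168,488))]); print(q.round(4),q.mean(0).round(4))
    d=q[1]-q[0]+q[2]-q[3]; print("edge long",np.degrees(np.arctan2(d[1],d[0])),np.hypot(*d)/2)
q=np.array([atz(f,(215+a/6,40+b/6),.032,st)[:2] for a,b in((333,535),(505,495))]);print("seats",q.round(4),np.hypot(*(q[0]-q[1])),q.mean(0).round(4))
```

```text
t 9.08 tcp [0.4435 0.2389 0.247 ] yaw -2.88 z [ 0.e+00 -2.e-04 -1.e+00] F [-0.1  0.3 -1.9] open mm 51.6
744 [0.51702678 0.23659322]
centre [0.514  0.2361]
[0.01999998 0.0260083 ]
body gap 164.94339997287932 220.65428794281786 mid 192.7988439578486
eyes ang [  1.2965484  359.29333715] [  1.  12.  18.  22.  27.  37.  40. 158. 159. 160. 161. 161. 162. 162.
 163. 163. 164. 164. 164. 165. 165. 165. 166. 167. 167. 168. 168. 169.
 169. 170. 171. 171. 171. 173. 213. 214. 215. 216. 216. 217. 217. 218.
 218. 219. 220. 220. 221. 221. 221. 222. 222. 222. 224. 224. 224. 225.
 225. 225. 227. 227. 357. 359.] 62
[[0.5384 0.2435]
 [0.4893 0.2307]]
mid [0.5138 0.2371] dir 100.67715266092571
((0.529420018196106, 0.24317573010921478), (0.048930589109659195, 0.06911581754684448), 13.136640548706055)
[[0.5443 0.2817]
 [0.5606 0.215 ]
 [0.5145 0.2035]
 [0.4972 0.27  ]] [0.5291 0.2426]
edge long -75.79526043792617 0.06872793690870864
seats [[0.4885 0.2438]
 [0.4935 0.2158]] 0.028390056166625877 [0.491  0.2298]
```

```bash
python3 -m pendant '[[0,0,-1.5,0,0,0,0.41],[0,0,-2.5,0,0,0,0.41],[0,0,-2.8,0,0,0,0.41],[0,0,-2.8,0,0,0,0.41],[0,0,-2.8,0,0,0,0.41],[0,0,-2.2,0,0,0,0.41],[0,0,-1.3,0,0,0,0.41],[0,0,0,0,0,0,0.41]]'
python3 - <<'E'
from h import *
show(); delta([.4896,.2305,.20],13)
E
```

```text
clock: 9.8
eef_pos: [0.4434, 0.2392, 0.247]
tcp_rot: [3.121, 0.358, -0.0]
contact_force: [0.6, -0.1, -1.1]
grip_width: 0.591
t 9.80 tcp [0.4434 0.2392 0.247 ] yaw 13.08 z [-0.e+00 -1.e-04 -1.e+00] F [ 0.6 -0.1 -1.1] open mm 51.5
shift cm (present axes) [4.3  1.89 4.7 ] (goal axes) [4.31 1.88 4.7 ] turn [0.01 0.   0.08]
```

```bash
python3 -m pendant '[[0,0,0,0.4,0.2,0.3,0.41],[0,0,0,0.9,0.4,0.8,0.41],[0,0,0,1.2,0.5,1.2,0.41],[0,0,0,1.0,0.4,1.2,0.41],[0,0,0,0.5,0.25,0.8,0.41],[0,0,0,0.3,0.14,0.4,0.41],[0,0,0,0,0,0,0.41],[0,0,0,0,0,0,0.41]]'
python3 -m pendant '[[0,0,0,0,0,0,0.41],[0,0,0,0,0,0,0.41]]'
python3 - <<'E'
from h import *
show(); delta([.4896,.2305,.1595],13); st=sense()
f=grab_frame("wrist"); save(f,"w6.png",(220,100,340,220),5)
print(finder.place_of("wrist","ring_gap")[:1],finder.place_of("wrist","pliers_nose")[:1]); print("gap proj",proj(f,[.4896,.2305,.032],st),"nose",proj(f,np.array(st["eef_pos"])-[0,0,.1275],st))
E
```

```text
clock: 10.47
eef_pos: [0.4893, 0.2308, 0.2001]
tcp_rot: [-3.121, -0.357, 0.001]
contact_force: [0.1, 0.6, -1.6]
grip_width: 0.594
clock: 10.63
eef_pos: [0.4894, 0.2311, 0.2008]
tcp_rot: [3.121, 0.358, 0.002]
contact_force: [-0.5, -0.8, -1.6]
grip_width: 0.593
t 10.63 tcp [0.4894 0.2311 0.2008] yaw 13.10 z [ 1.2e-03  1.0e-04 -1.0e+00] F [-0.5 -0.8 -1.6] open mm 51.6
shift cm (present axes) [-0.    0.06  4.13] (goal axes) [0.   0.06 4.13] turn [ 0.01 -0.07  0.1 ]
[{'xy': [275.2, 183.3], 'p': 0.62}] [{'xy': [277.7, 199.1], 'p': 0.94}]
gap proj [np.float64(278.7828586062337), np.float64(185.41100360389177)] nose [np.float64(278.25483210269124), np.float64(197.76565601164634)]
```

View pics/w6.png

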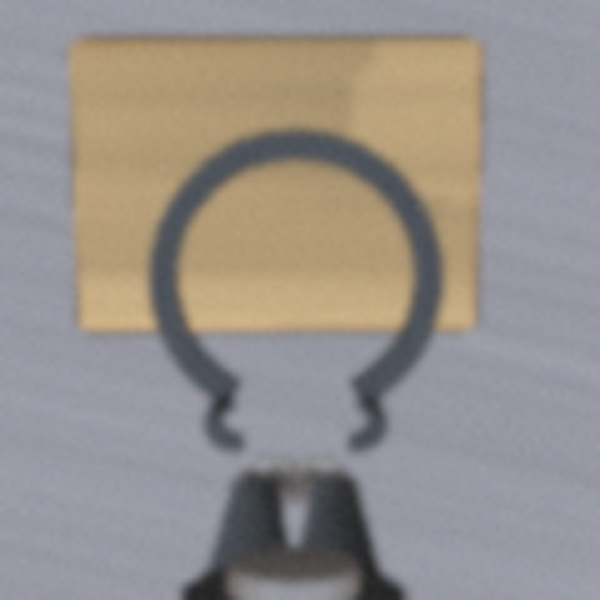

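Ring and block are square to the tool, noses at crop (294,465) on the ring's midline (296). The seats are at row ~420, so they are ~1 mm further ahead. Descending into the gap with that correction.

```bash
python3 -m pendant '[[0,0,0,0.1,0.05,0.5,0.41],[0,0,0,0,0,1,0.41],[0,0,0,0,0,1,0.41],[0,0,0,0,0,0.8,0.41],[0,0,0,0,0,0.5,0.41],[0,0,0,0,0,0.28,0.41],[0,0,0,0,0,0,0.41],[0,0,0,0,0,0,0.41]]'
python3 -m pendant '[[0,0,0,0,0,0,0.41],[0,0,0,0,0,0,0.41]]'
python3 - <<'E'
from h import *
show(); delta([.4906,.2305,.160],13); st=sense()
f=grab_frame("wrist"); save(f,"w7.png",(230,130,330,230),6)
print("gap proj",proj(f,[.4896,.2305,.032],st),"nose",proj(f,np.array(st["eef_pos"])-[0,0,.1275],st))
E
```

```text
clock: 11.45
eef_pos: [0.4907, 0.2304, 0.1592]
tcp_rot: [-3.121, -0.357, 0.0]
contact_force: [-0.8, -0.2, -1.5]
grip_width: 0.591
clock: 11.62
eef_pos: [0.491, 0.2304, 0.1597]
tcp_rot: [-3.121, -0.357, -0.001]
contact_force: [-0.6, -0.7, -2.3]
grip_width: 0.593
t 11.62 tcp [0.491  0.2304 0.1597] yaw 13.06 z [ 9.e-04  2.e-04 -1.e+00] F [-0.6 -0.7 -2.3] open mm 51.6
shift cm (present axes) [-0.03 -0.02 -0.03] (goal axes) [-0.03 -0.02 -0.03] turn [ 0.   -0.05  0.06]
gap proj [np.float64(277.773223355003), np.float64(199.2741113681282)] nose [np.float64(278.2769810886455), np.float64(197.71582659963255)]
```

View pics/w7.png

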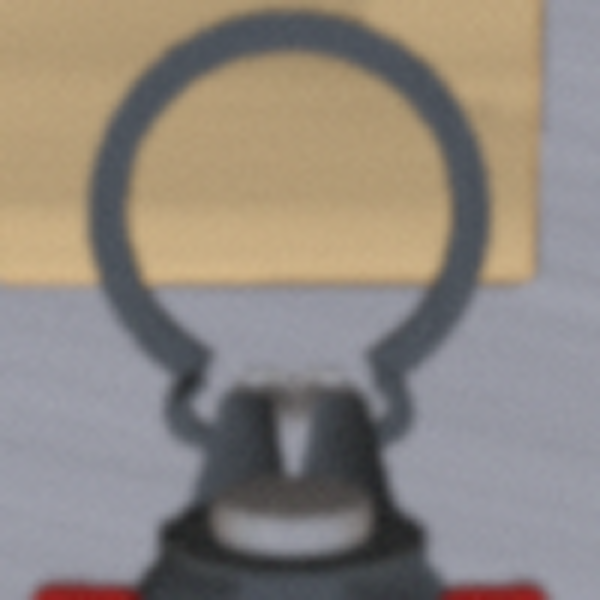

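Noses (centre ~295,400 in the crop) stand between the eyes, seat row ~405, with the ring's middle at ~289. That calls for a 0.6 mm nudge, then a slow squeeze until they seat.

```bash
python3 -m pendant '[[0,0,0,0,-0.06,-0.03,0.44],[0,0,0,0,0,0,0.47],[0,0,0,0,0,0,0.5],[0,0,0,0,0,0,0.52],[0,0,0,0,0,0,0.535],[0,0,0,0,0,0,0.55],[0,0,0,0,0,0,0.55]]'
python3 - <<'E'
from h import *
show(); st=sense()
f=grab_frame("wrist"); save(f,"w8.png",(230,130,330,230),6)
P=cloud(f,st); 
for u,v in((245,150),(311,150),(279,134),(279,210),(279,218)): print(u,v,P[v-1:v+2,u-1:u+2,2].round(4).ravel())
E
```

```text
clock: 12.25
eef_pos: [0.4906, 0.2307, 0.1595]
tcp_rot: [3.121, 0.357, 0.0]
contact_force: [0.1, -0.5, -1.1]
grip_width: 0.458
t 12.25 tcp [0.4906 0.2307 0.1595] yaw 13.06 z [ 1.e-04 -2.e-04 -1.e+00] F [ 0.1 -0.5 -1.1] open mm 39.9
245 150 [0.0288 0.0296 0.0304 0.0297 0.0301 0.03   0.0292 0.0303 0.0295]
311 150 [0.0302 0.0301 0.0289 0.0307 0.0302 0.0291 0.0304 0.0291 0.029 ]
279 134 [0.034  0.0332 0.0343 0.0331 0.0327 0.0333 0.0347 0.0332 0.0341]
279 210 [0.0939 0.0929 0.0936 0.0965 0.0954 0.0957 0.0984 0.0975 0.0986]
279 218 [0.1054 0.1046 0.1046 0.1052 0.1044 0.1039 0.1048 0.1045 0.1041]
```

View pics/w8.png

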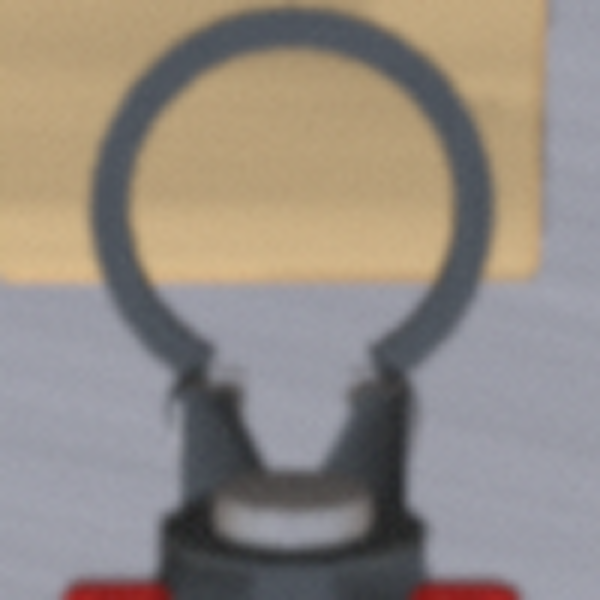

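The noses sit in both seats. Opening further in steps, lifting along.

```bash
python3 -m pendant '[[0,0,0,0,0,-0.02,0.565],[0,0,0,0,0,-0.02,0.58],[0,0,0,0,0,-0.02,0.595],[0,0,0,0,0,-0.02,0.61],[0,0,0,0,0,-0.02,0.625],[0,0,0,0,0,-0.02,0.64],[0,0,0,0,0,0,0.64],[0,0,0,0,0,0,0.64]]'
python3 - <<'E'
from h import *
show(); st=sense()
f=grab_frame("wrist"); save(f,"w9.png",(230,130,330,230),6)
P=cloud(f,st); 
for u,v in((279,134),(279,210),(279,218)): print(u,v,np.median(P[v-1:v+2,u-1:u+2,2]).round(4))
E
```

```text
clock: 12.97
eef_pos: [0.4905, 0.2308, 0.1607]
tcp_rot: [3.121, 0.357, 0.0]
contact_force: [-0.7, -0.9, -1.9]
grip_width: 0.364
t 12.97 tcp [0.4905 0.2308 0.1607] yaw 13.05 z [ 0.e+00 -2.e-04 -1.e+00] F [-0.7 -0.9 -1.9] open mm 31.7
279 134 0.0339
279 210 0.097
279 218 0.1047
```

View pics/w9.png

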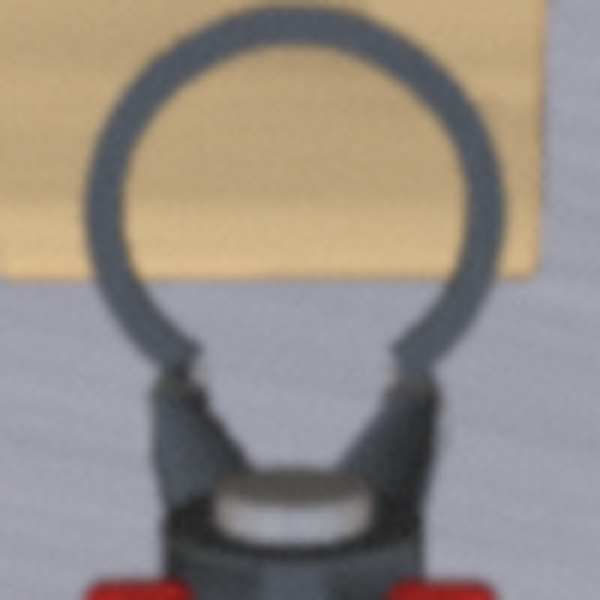

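```bash
python3 -m pendant '[[0,0,0,0,0,-0.03,0.655],[0,0,0,0,0,-0.03,0.67],[0,0,0,0,0,-0.03,0.685],[0,0,0,0,0,0,0.685],[0,0,0,0,0,-0.2,0.685],[0,0,0,0,0,-0.5,0.685],[0,0,0,0,0,-0.3,0.685],[0,0,0,0,0,0,0.685]]'
python3 - <<'E'
from h import *
show(); st=sense()
f=grab_frame("wrist"); save(f,"w10.png",(230,130,330,230),6)
P=cloud(f,st); 
for u,v in((279,134),(245,150),(313,150),(246,170),(313,170)): print(u,v,np.median(P[v-1:v+2,u-1:u+2,2]).round(4))
E
```

```text
clock: 13.68
eef_pos: [0.4911, 0.2312, 0.1727]
tcp_rot: [-3.121, -0.357, -0.003]
contact_force: [0.3, -0.1, -1.8]
grip_width: 0.321
t 13.68 tcp [0.4911 0.2312 0.1727] yaw 13.06 z [ 1.7e-03  5.0e-04 -1.0e+00] F [ 0.3 -0.1 -1.8] open mm 27.9
279 134 0.0441
245 150 0.0301
313 150 0.0303
246 170 0.045
313 170 0.0448
```

View pics/w10.png

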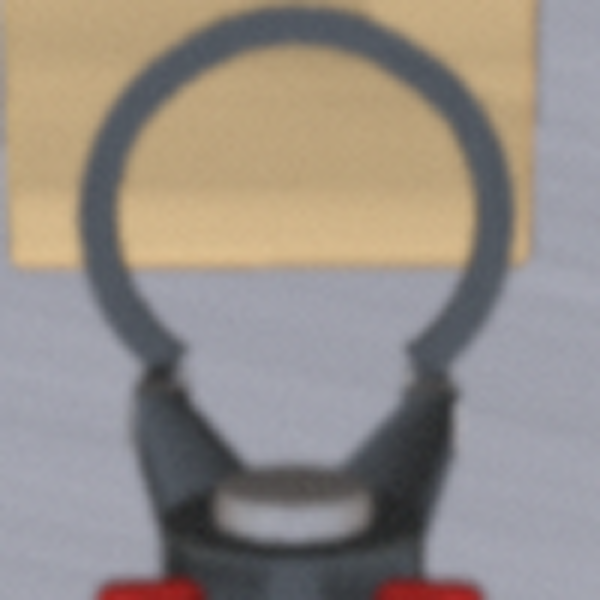

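Ring lifted and level (back 44.1 mm, sides 44.9 mm). Rising above the axle's height, then across towards the hub.

```bash
python3 -m pendant '[[0,0,0,0,0,-0.5,0.685],[0,0,0,0,0,-1,0.685],[0,0,0,0,0,-1.5,0.685],[0,0,0,0,0,-2,0.685],[0,0,0,0,0.2,-2,0.685],[0,0,0,-0.1,0.5,-2,0.685],[0,0,0,-0.1,0.9,-1.5,0.685],[0,0,0,-0.1,1.3,-1.2,0.685]]'
python3 -m pendant '[[0,0,0,-0.2,1.7,-0.7,0.685],[0,0,0,-0.2,2,-0.3,0.685],[0,0,0,-0.2,2,0,0.685],[0,0,0,-0.2,2,0,0.685],[0,0,0,-0.2,2,0,0.685],[0,0,0,-0.2,2,0,0.685],[0,0,0,-0.1,1.8,0,0.685],[0,0,0,-0.1,1.5,0,0.685]]'
python3 -m pendant '[[0,0,0,-0.1,1.1,0,0.685],[0,0,0,0,0.7,0,0.685],[0,0,0,0,0.4,0,0.685],[0,0,0,0,0,0,0.685],[0,0,0,0,0,0,0.685],[0,0,0,0,0,0,0.685],[0,0,0,0,0,0,0.685]]'
python3 - <<'E'
from h import *
show(); st=sense()
f=grab_frame("wrist"); save(f,"w11.png"); np.savez("w11.npz",P=cloud(f,st))
for l in ["sprocket_low","hub_axis","ring_c"]:
    for r in finder.place_of("wrist",l)[:1]: print(l,np.round(r["xy"],1),round(r["p"],2),atdepth(f,r["xy"],st).round(4), atz(f,r["xy"],.094,st).round(4))
E
```

```text
clock: 14.4
eef_pos: [0.4941, 0.2034, 0.2913]
tcp_rot: [-3.12, -0.361, -0.004]
contact_force: [0.3, 0.7, -1.5]
grip_width: 0.325
clock: 15.07
eef_pos: [0.5146, 0.0511, 0.2996]
tcp_rot: [3.121, 0.355, 0.001]
contact_force: [-1.2, -0.6, -1.9]
grip_width: 0.322
clock: 15.65
eef_pos: [0.5183, 0.0321, 0.2987]
tcp_rot: [-3.121, -0.36, -0.0]
contact_force: [-0.3, 0.6, -0.7]
grip_width: 0.323
t 15.65 tcp [0.5183 0.0321 0.2987] yaw 13.16 z [ 0.e+00  2.e-04 -1.e+00] F [-0.3  0.6 -0.7] open mm 28.1
sprocket_low [304.5  87.9] 0.73 [0.6027 0.0301 0.1348] [0.6044 0.0275 0.094 ]
```

View pics/w11.png

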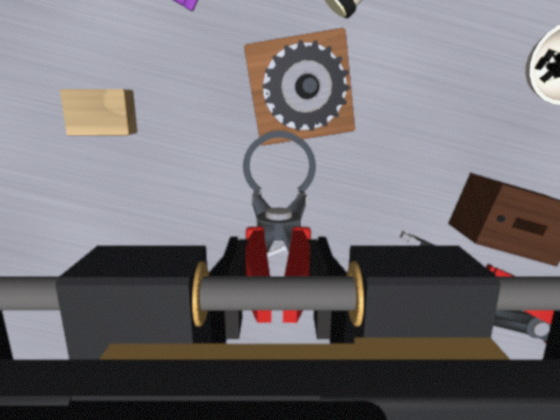

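Run:
```python
from h import *
P=np.load("w11.npz")["P"]; 
c0=np.array([.604,.0275])
d=np.hypot(P[...,0]-c0[0],P[...,1]-c0[1]); m=(d<.06)&(P[...,2]>.05)
h,e=np.histogram(P[m][:,2],bins=np.arange(.08,.16,.001)); print([(round(a,3),int(b)) for a,b in zip(e,h) if b>5])
from scipy.optimize import least_squares
def circ(X,c0):
    c=c0
    f=lambda p:np.hypot(X[:,0]-p[0],X[:,1]-p[1])-p[2]
    return least_squares(f,[*c0,.02],loss='soft_l1',f_scale=.0005).x
np.save("m.npy",m)
```

```text
[(np.float64(0.08), 24), (np.float64(0.094), 8), (np.float64(0.095), 39), (np.float64(0.096), 275), (np.float64(0.097), 799), (np.float64(0.098), 1017), (np.float64(0.099), 905), (np.float64(0.1), 263), (np.float64(0.101), 12), (np.float64(0.104), 39), (np.float64(0.105), 134), (np.float64(0.106), 345), (np.float64(0.107), 582), (np.float64(0.108), 505), (np.float64(0.109), 170), (np.float64(0.11), 21), (np.float64(0.132), 10), (np.float64(0.133), 37), (np.float64(0.134), 92), (np.float64(0.135), 32)]
```

Run:
```python
from h import *
P=np.load("w11.npz")["P"]; m=np.load("m.npy")
for a,b in((.094,.1015),(.1035,.1105),(.1315,.136)):
    k=m&(P[...,2]>a)&(P[...,2]<b); k=cv2.morphologyEx(k.astype(np.uint8),cv2.MORPH_OPEN,np.ones((2,2)))>0
    X=P[k][:,:2].astype(np.float32); c,r=cv2.minEnclosingCircle(X); hull=cv2.convexHull(X); M=cv2.moments(hull)
    print(a,"enc",np.round(c,4),round(r,4),"hullcentroid",np.round([M["m10"]/M["m00"],M["m01"]/M["m00"]],4),"area r",np.sqrt(M["m00"]/np.pi).round(4),"z",P[k][:,2].mean().round(4))
# plane tilt of face
k=m&(P[...,2]>.094)&(P[...,2]<.1015); A=np.c_[P[k][:,:2]-[.604,.028],np.ones(k.sum())]; print(np.linalg.lstsq(A,P[k][:,2],rcond=None)[0])
```

```text
0.094 enc [0.6085 0.0202] 0.0484 hullcentroid [0.607  0.0184] area r 0.0459 z 0.0978
0.1035 enc [0.6036 0.028 ] 0.0257 hullcentroid [0.6047 0.0262] area r 0.0224 z 0.1081
0.1315 enc [0.5996 0.0341] 0.0185 hullcentroid [0.6022 0.0302] area r 0.0087 z 0.133
[-0.00129008 -0.00168397  0.09849209]
```

Run:
```python
from h import *
st=sense(); show(); f=grab_frame("wrist"); save(f,"w12.png",(235,15,375,145),5)
P=cloud(f,st); im=f["image"].astype(int)
# radial edge search in world plane about guess
def edges(z,c,r0,r1,sgn):
    pts=[]
    g=cv2.GaussianBlur(f["image"],(3,3),0).astype(float).mean(-1)
    for a in np.radians(np.arange(0,360,4)):
        rr=np.arange(r0,r1,.0002); pr=np.array([proj(f,[c[0]+r*np.cos(a),c[1]+r*np.sin(a),z],st) for r in rr])
        v=cv2.remap(g.astype(np.float32),pr[:,0].astype(np.float32)[None],pr[:,1].astype(np.float32)[None],cv2.INTER_LINEAR)[0]
        dv=np.gradient(np.convolve(v,np.ones(5)/5,'same'))[4:-4]*sgn; i=dv.argmax()+4; pts.append([c[0]+rr[i]*np.cos(a),c[1]+rr[i]*np.sin(a)])
    X=np.array(pts)
    from scipy.optimize import least_squares
    s=least_squares(lambda p:np.hypot(X[:,0]-p[0],X[:,1]-p[1])-p[2],[*c,(r0+r1)/2],loss='soft_l1',f_scale=.0004)
    return s.x.round(4), np.median(abs(s.fun)).round(5)
c=[.604,.0275]
print("boss outer z.105",edges(.105,c,.015,.028,-1))
print("axle top .1344",edges(.134,c,.003,.011,1))
```

```text
t 15.85 tcp [0.5184 0.0313 0.2987] yaw 13.09 z [ 0.e+00 -1.e-04 -1.e+00] F [ 0.1  0.3 -2. ] open mm 28.0
boss outer z.105 (array([0.6056, 0.027 , 0.0221]), np.float64(0.00016))
axle top .1344 (array([0.6044, 0.028 , 0.0095]), np.float64(0.00013))
```

View pics/w12.png

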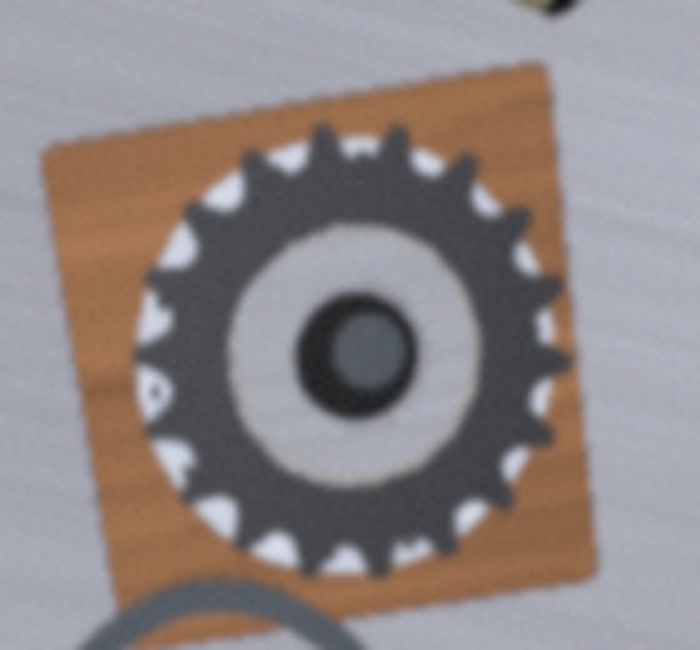

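```bash
cat > rb.py <<'E'
from h import *
def ringback(f,st,zr):
    """fit circle arcs to ring's outer & inner edges (upper half), returns in tool frame xy (mm) relative TCP"""
    R=Rn.from_rotvec(st["tcp_rot"]).as_matrix(); o=np.array(st["eef_pos"])
    g=cv2.GaussianBlur(f["image"],(3,3),0).astype(np.float32).mean(-1)
    # tool frame centre guess 25mm ahead
    out={}
    for nm,r0,r1,s in(("inner",.016,.0235,-1),("outer",.0228,.031,1)):
        pts=[]
        for a in np.radians(np.arange(-120,121,5)):
            rr=np.arange(r0,r1,.0002)
            pr=np.array([proj(f,o+R@np.array([.025+r*np.cos(a),r*np.sin(a),o[2]-zr]),st) for r in rr],np.float32)
            v=cv2.remap(g,pr[:,0][None],pr[:,1][None],cv2.INTER_LINEAR)[0]
            dv=np.gradient(np.convolve(v,np.ones(5)/5,'same'))[4:-4]*s; i=dv.argmax()+4
            pts.append([25+1e3*rr[i]*np.cos(a),1e3*rr[i]*np.sin(a)])
        X=np.array(pts); A=np.degrees(np.arctan2(X[:,1],X[:,0]-25))
        k=abs(A)<25; 
        cf=np.polyfit(X[k][:,1],X[k][:,0],2); out[nm]=(X,cf)
        print(nm,"back x at y=0 %.2f"%np.polyval(cf,0),"apex y %.2f"%(-cf[1]/2/cf[0]), "max|y| L %.2f R %.2f"%(X[:,1].min(),X[:,1].max()))
    return out
E
python3 - <<'E'
from rb import *
st=sense(); f=grab_frame("wrist"); show()
P=cloud(f,st)
for u,v in((279,133),(246,160),(312,160)): print(P[v-2:v+3,u-2:u+3,2].max().round(4))
print("axle top",atz(f,(308.6,85),.1345,st).round(4))
ringback(f,st,.1712)
E
```

```text
t 15.95 tcp [0.5183 0.0311 0.2986] yaw 13.08 z [-1.e-04 -1.e-04 -1.e+00] F [-0.   0.7 -1.6] open mm 27.7
0.1706
0.1715
0.172
axle top [0.6057 0.0264 0.1345]
inner back x at y=0 42.13 apex y 42.43 max|y| L -21.80 R 22.60
outer back x at y=0 52.72 apex y 2.35 max|y| L -27.00 R 27.89
```

Run:
```python
from h import *
show(); delta([.5840,.0218,.2987],13)
```

```text
t 15.95 tcp [0.5183 0.0311 0.2986] yaw 13.08 z [-1.e-04 -1.e-04 -1.e+00] F [-0.   0.7 -1.6] open mm 27.7
shift cm (present axes) [ 6.18  2.4  -0.01] (goal axes) [ 6.19  2.39 -0.01] turn [0.   0.01 0.08]
```

```bash
python3 -m pendant '[[0,0,0,0.4,0.15,0,0.685],[0,0,0,0.8,0.3,0,0.685],[0,0,0,1.2,0.45,0,0.685],[0,0,0,1.3,0.5,0,0.69],[0,0,0,1.2,0.45,0,0.7],[0,0,0,0.8,0.3,0,0.71],[0,0,0,0.4,0.17,0,0.72],[0,0,0,0.1,0.05,0,0.728]]'
python3 -m pendant '[[0,0,0,0,0,0,0.728],[0,0,0,0,0,0,0.728],[0,0,0,0,0,0,0.728],[0,0,0,0,0,0,0.728]]'
python3 - <<'E'
from rb import *
st=sense(); f=grab_frame("wrist"); show()
save(f,"w13.png",(215,85,345,205),6)
P=cloud(f,st); print("ring z back,L,R:",[P[v-2:v+3,u-3:u+4,2].max().round(4) for u,v in((279,134),(242,165),(316,165))])
ringback(f,st,.1705)
g=proj(f,[.6056,.0268,.1345],st); print("axle top proj",g)
delta([.5840,.0218,.25],13)
E
```

```text
clock: 16.62
eef_pos: [0.5848, 0.0217, 0.2981]
tcp_rot: [-3.121, -0.357, 0.001]
contact_force: [-0.5, -0.0, -2.0]
grip_width: 0.29
clock: 16.95
eef_pos: [0.5838, 0.022, 0.2989]
tcp_rot: [3.121, 0.357, 0.0]
contact_force: [0.0, -0.7, -2.3]
grip_width: 0.277
t 17.00 tcp [0.5839 0.022  0.299 ] yaw 13.07 z [ 4.e-04 -5.e-04 -1.e+00] F [-0.  -1.1 -2.2] open mm 24.3
ring z back,L,R: [np.float64(0.1693), np.float64(0.1709), np.float64(0.4418)]
inner back x at y=0 45.97 apex y 0.64 max|y| L -19.57 R 19.57
outer back x at y=0 53.82 apex y 0.55 max|y| L -28.19 R 27.81
axle top proj [np.float64(278.3939925418498), np.float64(160.953510158152)]
shift cm (present axes) [0.01 0.02 4.9 ] (goal axes) [0.01 0.02 4.9 ] turn [ 0.03 -0.02  0.07]
```

View pics/w13.png

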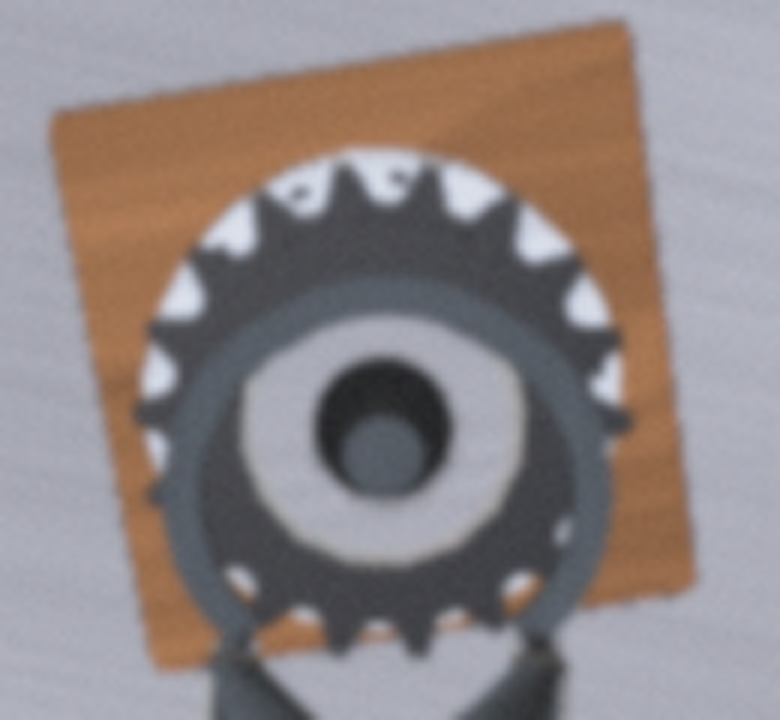

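The ring (crop centre ~386) frames the boss (~384); the back's inner edge is ~0.5 mm too far out and the ring ~0.4 mm to +y. Small correction, then down to just above the boss.

```bash
python3 -m pendant '[[0,0,0,-0.04,-0.03,0.4,0.728],[0,0,0,0,0,0.8,0.728],[0,0,0,0,0,1.2,0.728],[0,0,0,0,0,1.2,0.728],[0,0,0,0,0,0.8,0.728],[0,0,0,0,0,0.5,0.728],[0,0,0,0,0,0.2,0.728],[0,0,0,0,0,0,0.728]]'
python3 -m pendant '[[0,0,0,0,0,0,0.728],[0,0,0,0,0,0,0.728],[0,0,0,0,0,0,0.728]]'
python3 - <<'E'
from rb import *
st=sense(); f=grab_frame("wrist"); show()
save(f,"w14.png",(215,85,345,205),6)
P=cloud(f,st); print("ring z back",P[132:138,274:284,2].round(4).max())
ringback(f,st,.1167)
delta([.5840,.0218,.245],13)
E
```

```text
clock: 17.67
eef_pos: [0.5834, 0.022, 0.2469]
tcp_rot: [-3.121, -0.357, 0.002]
contact_force: [-0.1, 1.0, -1.3]
grip_width: 0.28
clock: 17.92
eef_pos: [0.584, 0.0222, 0.2483]
tcp_rot: [3.121, 0.357, 0.002]
contact_force: [0.0, 0.2, -1.7]
grip_width: 0.278
t 17.97 tcp [0.584  0.0221 0.2482] yaw 13.06 z [ 1.e-03 -1.e-04 -1.e+00] F [-0.1 -0.3 -2.3] open mm 24.1
ring z back 0.1188
inner back x at y=0 45.12 apex y 0.08 max|y| L -20.60 R 21.12
outer back x at y=0 54.97 apex y 0.08 max|y| L -29.89 R 25.98
shift cm (present axes) [-0.01  0.03  0.32] (goal axes) [-0.01  0.03  0.32] turn [ 0.02 -0.05  0.06]
```

View pics/w14.png

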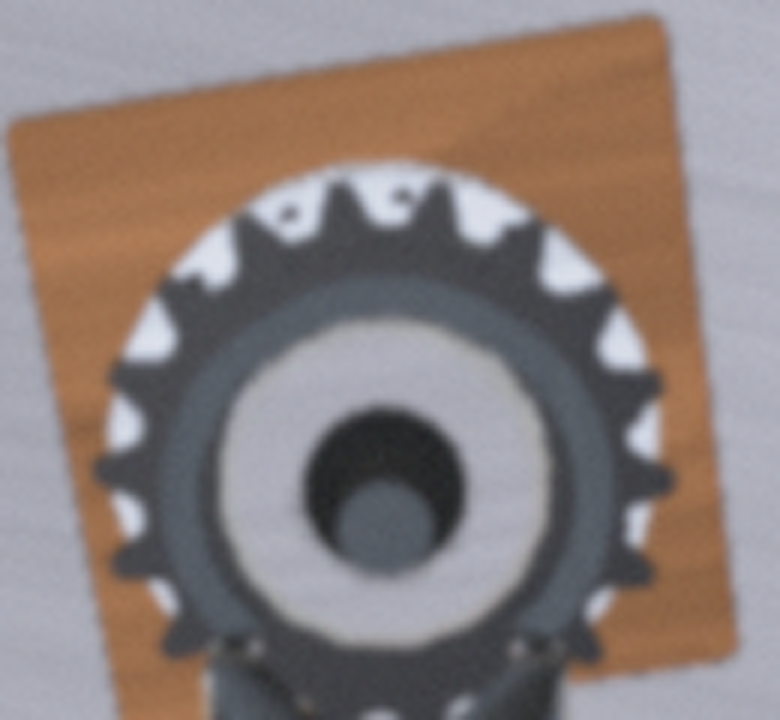

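Ring concentric enough with the boss (inner 202–570, boss 220–550 in the crop). Opening a touch more and feeling the way down.

```bash
python3 -m pendant '[[0,0,0,0.02,0,0.1,0.735],[0,0,0,0,0,0.15,0.742],[0,0,0,0,0,0.15,0.742],[0,0,0,0,0,0.15,0.742],[0,0,0,0,0,0,0.742],[0,0,0,0,0,0,0.742]]'
python3 - <<'E'
from h import *
show()
E
python3 -m pendant '[[0,0,0,0,0,0.1,0.742],[0,0,0,0,0,0.1,0.742],[0,0,0,0,0,0,0.742],[0,0,0,0,0,0,0.742]]'
python3 - <<'E'
from h import *
show()
E
```

```text
clock: 18.47
eef_pos: [0.5838, 0.0221, 0.2419]
tcp_rot: [3.121, 0.357, -0.001]
contact_force: [0.1, 0.2, -1.5]
grip_width: 0.278
t 18.47 tcp [0.5838 0.0221 0.2419] yaw 13.06 z [-3.e-04 -1.e-04 -1.e+00] F [ 0.1  0.2 -1.5] open mm 24.2
clock: 18.8
eef_pos: [0.5839, 0.0221, 0.24]
tcp_rot: [3.121, 0.357, -0.0]
contact_force: [-0.7, -0.1, -1.6]
grip_width: 0.276
t 18.80 tcp [0.5839 0.0221 0.24  ] yaw 13.06 z [-1.e-04 -1.e-04 -1.e+00] F [-0.7 -0.1 -1.6] open mm 24.0
```

```bash
python3 -m pendant '[[0,0,0,0,0,0.1,0.742],[0,0,0,0,0,0.1,0.742],[0,0,0,0,0,0,0.742]]'
python3 -m pendant '[[0,0,0,0,0,0.1,0.742],[0,0,0,0,0,0.1,0.742],[0,0,0,0,0,0,0.742],[0,0,0,0,0,0,0.742]]'
python3 - <<'E'
from h import *
show(); st=sense(); f=grab_frame("wrist"); save(f,"w15.png",(215,85,345,205),6)
E
```

```text
clock: 19.05
eef_pos: [0.5838, 0.0221, 0.2379]
tcp_rot: [3.121, 0.357, -0.001]
contact_force: [0.7, 0.0, -2.5]
grip_width: 0.279
clock: 19.38
eef_pos: [0.5838, 0.0221, 0.236]
tcp_rot: [3.121, 0.357, -0.0]
contact_force: [-0.4, 0.1, -1.8]
grip_width: 0.279
t 19.38 tcp [0.5838 0.0221 0.236 ] yaw 13.06 z [-2.e-04 -1.e-04 -1.e+00] F [-0.4  0.1 -1.8] open mm 24.3
```

View pics/w15.png

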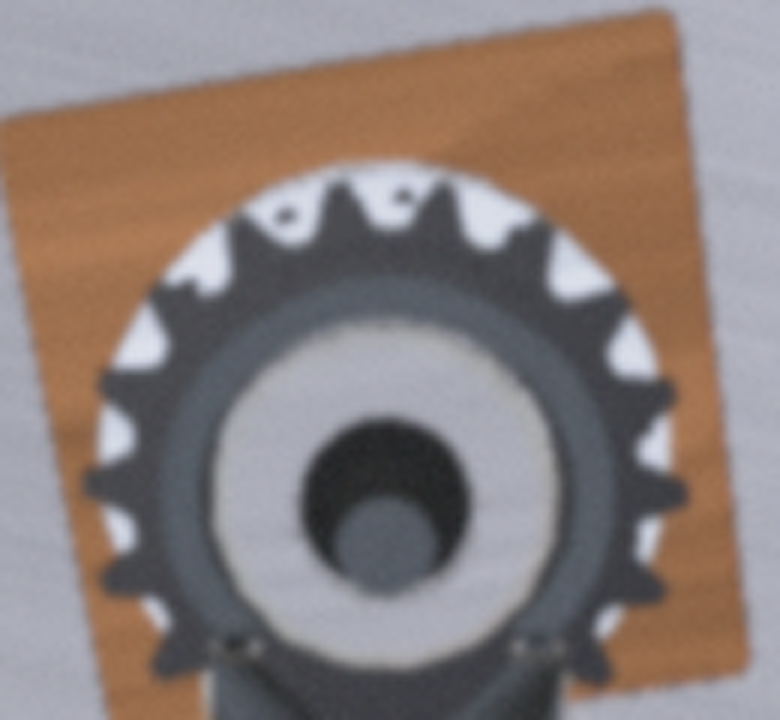

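```bash
python3 -m pendant '[[0,0,0,0,0,0.1,0.742],[0,0,0,0,0,0.1,0.742],[0,0,0,0,0,0,0.742]]'
python3 -m pendant '[[0,0,0,0,0,0.1,0.742],[0,0,0,0,0,0,0.742]]'
python3 -m pendant '[[0,0,0,0,0,0.1,0.742],[0,0,0,0,0,0,0.742]]'
python3 -m pendant '[[0,0,0,0,0,0.1,0.742],[0,0,0,0,0,0,0.742]]'
```

```text
clock: 19.68
eef_pos: [0.5838, 0.0221, 0.2339]
tcp_rot: [3.121, 0.357, -0.0]
contact_force: [0.3, -0.2, -1.0]
grip_width: 0.279
clock: 19.85
eef_pos: [0.5838, 0.0221, 0.2329]
tcp_rot: [3.121, 0.357, -0.001]
contact_force: [-0.0, -0.2, -1.6]
grip_width: 0.272
clock: 20.02
eef_pos: [0.5841, 0.0221, 0.2324]
tcp_rot: [3.121, 0.357, 0.001]
contact_force: [-0.5, -0.6, 0.2]
grip_width: 0.272
clock: 20.18
eef_pos: [0.5842, 0.0221, 0.2316]
tcp_rot: [3.121, 0.357, 0.001]
contact_force: [-0.0, 0.0, 2.2]
grip_width: 0.27
```

Contact: Fz rose from −1.7 to 2.2 N at TCP 0.2316, matching the spring's 3.75 N first touch (face ≈ 98.5 mm). Pressing gently.

```bash
python3 -m pendant '[[0,0,0,0,0,0.1,0.742],[0,0,0,0,0,0,0.742]]'
python3 -m pendant '[[0,0,0,0,0,0.1,0.742],[0,0,0,0,0,0,0.742]]'
python3 -m pendant '[[0,0,0,0,0,0.1,0.742],[0,0,0,0,0,0,0.742]]'
python3 -m pendant '[[0,0,0,0,0,0.1,0.742],[0,0,0,0,0,0,0.742],[0,0,0,0,0,0,0.742]]'
python3 - <<'E'
from h import *
show(); st=sense(); f=grab_frame("wrist"); save(f,"w16.png",(215,85,345,205),6)
E
```

```text
clock: 20.35
eef_pos: [0.5842, 0.0221, 0.2306]
tcp_rot: [3.121, 0.357, 0.002]
contact_force: [-0.5, -1.4, 3.7]
grip_width: 0.272
clock: 20.52
eef_pos: [0.5842, 0.0221, 0.2296]
tcp_rot: [3.121, 0.357, 0.002]
contact_force: [-0.6, -0.7, 4.8]
grip_width: 0.274
clock: 20.68
eef_pos: [0.5843, 0.0221, 0.2288]
tcp_rot: [3.121, 0.357, 0.002]
contact_force: [-0.4, -0.8, 5.9]
grip_width: 0.269
clock: 20.93
eef_pos: [0.5845, 0.022, 0.2282]
tcp_rot: [3.121, 0.357, 0.003]
contact_force: [-0.6, -1.2, 7.0]
grip_width: 0.271
t 20.93 tcp [0.5845 0.022  0.2282] yaw 13.05 z [ 1.9e-03 -4.0e-04 -1.0e+00] F [-0.6 -1.2  7. ] open mm 23.5
```

View pics/w16.png

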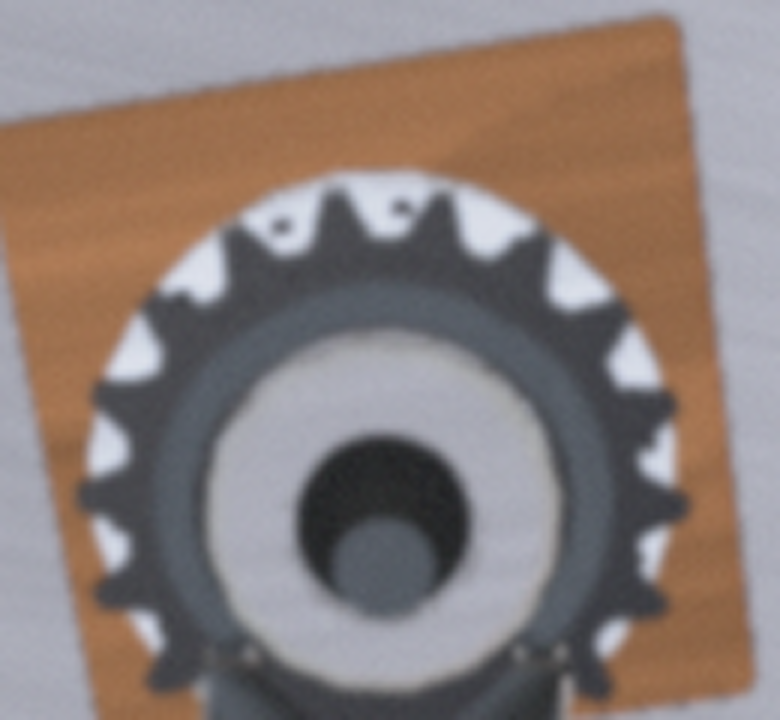

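```bash
python3 -m pendant '[[0,0,0,0,0,0.1,0.742],[0,0,0,0,0,0,0.742]]'
python3 -m pendant '[[0,0,0,0,0,0.1,0.742],[0,0,0,0,0,0,0.742]]'
python3 -m pendant '[[0,0,0,0,0,0.05,0.742],[0,0,0,0,0,0,0.742],[0,0,0,0,0,0,0.742]]'
python3 - <<'E'
from rb import *
show(); st=sense(); f=grab_frame("wrist"); save(f,"w17.png",(215,85,345,205),6)
P=cloud(f,st); im=f["image"]
c=np.array([.6056,.0268]); d=np.hypot(P[...,0]-c[0],P[...,1]-c[1]); az=np.degrees(np.arctan2(P[...,1]-c[1],P[...,0]-c[0]))-13
for a in(-90,-45,0,45,90):
    k=(abs((az-a+180)%360-180)<12)
    print(a,"ring",np.median(P[k&(d>.0245)&(d<.0275)][:,2]).round(4),"sprocket",np.median(P[k&(d>.0315)&(d<.036)][:,2]).round(4),"boss",np.median(P[k&(d>.012)&(d<.018)][:,2]).round(4))
E
```

```text
clock: 21.15
eef_pos: [0.5846, 0.022, 0.2273]
tcp_rot: [3.121, 0.357, 0.003]
contact_force: [0.4, -1.4, 7.0]
grip_width: 0.269
clock: 21.32
eef_pos: [0.5848, 0.0221, 0.2266]
tcp_rot: [3.121, 0.357, 0.004]
contact_force: [-0.7, -1.4, 9.5]
grip_width: 0.27
clock: 21.57
eef_pos: [0.5849, 0.0221, 0.2265]
tcp_rot: [3.12, 0.357, 0.005]
contact_force: [-0.9, -2.0, 9.3]
grip_width: 0.271
t 21.57 tcp [0.5849 0.0221 0.2265] yaw 13.05 z [ 3.e-03 -5.e-04 -1.e+00] F [-0.9 -2.   9.3] open mm 23.6
-90 ring 0.3141 sprocket 0.3134 boss 0.3055
-45 ring 0.2941 sprocket 0.0918 boss 0.2935
0 ring 0.0971 sprocket 0.0916 boss 0.1077
45 ring 0.2939 sprocket 0.0917 boss 0.2933
90 ring 0.314 sprocket 0.3132 boss 0.3056
```

View pics/w17.png

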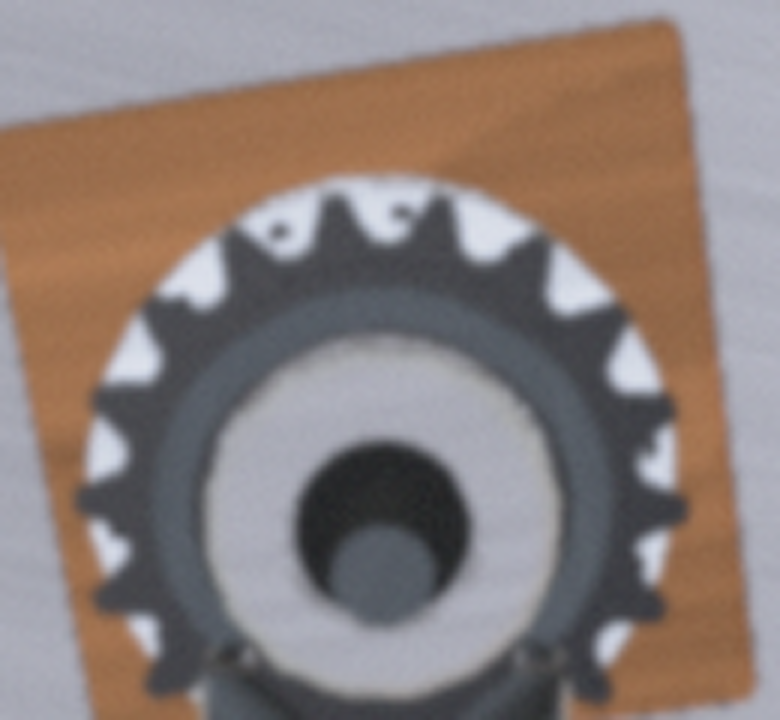

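Sprocket face now reads ~92 mm (from 98.5), net force ~11 N: pressed enough (5–6.5 mm). The ring sits level with the exposed groove. Easing the handles in steps, letting the back come in towards the gap.

```bash
python3 -m pendant '[[0,0,0,0,0,0,0.72],[0,0,0,-0.03,0,0,0.705],[0,0,0,-0.03,0,0,0.69],[0,0,0,-0.03,0,0,0.675],[0,0,0,0,0,0,0.675]]'
python3 -m pendant '[[0,0,0,-0.03,0,0,0.66],[0,0,0,-0.03,0,0,0.645],[0,0,0,-0.02,0,0,0.63],[0,0,0,0,0,0,0.63]]'
python3 - <<'E'
from rb import *
show(); st=sense(); f=grab_frame("wrist"); save(f,"w18.png",(215,85,345,205),6)
P=cloud(f,st); c=np.array([.6056,.0268]); d=np.hypot(P[...,0]-c[0],P[...,1]-c[1]); az=np.degrees(np.arctan2(P[...,1]-c[1],P[...,0]-c[0]))-13; z=P[...,2]
for a in(-60,-30,0,30,60):
    k=(abs((az-a+180)%360-180)<12)&(z<.112)
    print(a,"ring",np.median(z[k&(d>.0235)&(d<.026)]).round(4),"sprocket",np.median(z[k&(d>.0315)&(d<.036)]).round(4),"boss",np.median(z[k&(d>.012)&(d<.018)]).round(4))
E
```

```text
clock: 22.03
eef_pos: [0.584, 0.0229, 0.2265]
tcp_rot: [-3.121, -0.358, -0.005]
contact_force: [-0.1, 0.9, 10.2]
grip_width: 0.324
clock: 22.37
eef_pos: [0.5835, 0.0224, 0.2266]
tcp_rot: [-3.121, -0.357, -0.006]
contact_force: [-0.7, 1.5, 9.1]
grip_width: 0.372
t 22.37 tcp [0.5835 0.0224 0.2266] yaw 13.07 z [ 3.9e-03  6.0e-04 -1.0e+00] F [-0.7  1.5  9.1] open mm 32.4
-60 ring 0.0982 sprocket 0.092 boss 0.1079
-30 ring 0.0974 sprocket 0.0914 boss 0.1078
0 ring 0.0973 sprocket 0.0917 boss 0.1079
30 ring 0.0976 sprocket 0.0915 boss 0.1079
60 ring 0.0979 sprocket 0.0917 boss 0.1078
```

View pics/w18.png

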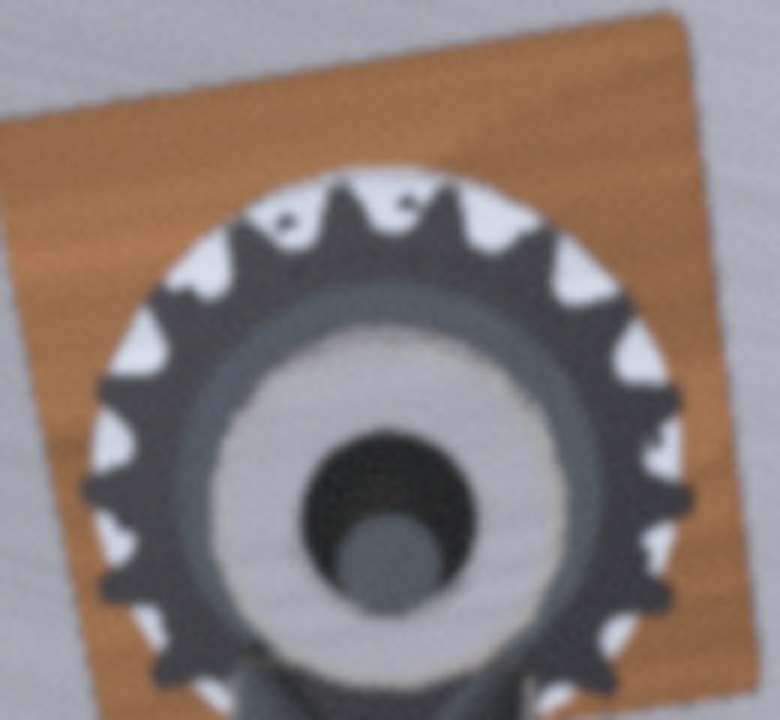

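The ring's arms have drawn in (177–602 versus 152–610 before) and now vanish under the boss rim: entering the groove. Continuing.

```bash
python3 -m pendant '[[0,0,0,-0.03,0,0,0.615],[0,0,0,-0.03,0,0,0.6],[0,0,0,-0.03,0,0,0.585],[0,0,0,0,0,0,0.585]]'
python3 -m pendant '[[0,0,0,-0.03,0,0,0.57],[0,0,0,-0.02,0,0,0.555],[0,0,0,0,0,0,0.54],[0,0,0,0,0,0,0.54]]'
python3 - <<'E'
from rb import *
show(); st=sense(); f=grab_frame("wrist"); save(f,"w19.png",(215,85,345,205),6)
P=cloud(f,st); c=np.array([.6056,.0268]); d=np.hypot(P[...,0]-c[0],P[...,1]-c[1]); az=np.degrees(np.arctan2(P[...,1]-c[1],P[...,0]-c[0]))-13; z=P[...,2]
for a in(-60,-30,0,30,60):
    k=(abs((az-a+180)%360-180)<12)&(z<.112)
    print(a,"ring",np.median(z[k&(d>.0228)&(d<.025)]).round(4),"sprocket",np.median(z[k&(d>.0315)&(d<.036)]).round(4),"boss",np.median(z[k&(d>.012)&(d<.018)]).round(4))
E
```

```text
clock: 22.75
eef_pos: [0.5827, 0.0224, 0.2266]
tcp_rot: [-3.121, -0.358, -0.006]
contact_force: [-0.2, 0.2, 8.3]
grip_width: 0.413
clock: 23.08
eef_pos: [0.5821, 0.0219, 0.2265]
tcp_rot: [3.121, 0.357, 0.006]
contact_force: [0.4, -0.0, 8.0]
grip_width: 0.456
t 23.08 tcp [0.5821 0.0219 0.2265] yaw 13.07 z [ 3.9e-03  2.0e-04 -1.0e+00] F [ 0.4 -0.   8. ] open mm 39.7
-60 ring 0.0982 sprocket 0.0919 boss 0.1078
-30 ring 0.0977 sprocket 0.0917 boss 0.1079
0 ring 0.0976 sprocket 0.0918 boss 0.108
30 ring 0.0976 sprocket 0.092 boss 0.1078
60 ring 0.0981 sprocket 0.0918 boss 0.1078
```

View pics/w19.png

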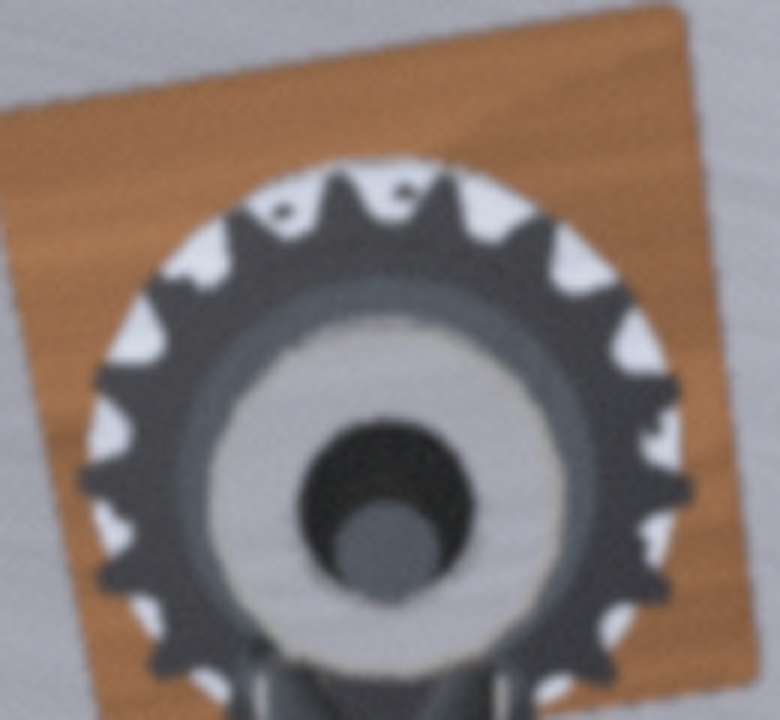

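```bash
python3 -m pendant '[[0,0,0,0,0,0,0.525],[0,0,0,0,0,0,0.51],[0,0,0,0,0,0,0.495],[0,0,0,0,0,0,0.48],[0,0,0,0,0,0,0.465],[0,0,0,0,0,0,0.45],[0,0,0,0,0,0,0.45]]'
python3 - <<'E'
from rb import *
show(); st=sense(); f=grab_frame("wrist"); save(f,"w20.png",(215,85,345,205),6)
P=cloud(f,st); c=np.array([.6056,.0268]); d=np.hypot(P[...,0]-c[0],P[...,1]-c[1]); az=np.degrees(np.arctan2(P[...,1]-c[1],P[...,0]-c[0]))-13; z=P[...,2]
for a in(-60,-30,0,30,60):
    k=(abs((az-a+180)%360-180)<12)&(z<.112)
    print(a,"ring",np.median(z[k&(d>.0228)&(d<.025)]).round(4),"sprocket",np.median(z[k&(d>.0315)&(d<.036)]).round(4),"boss",np.median(z[k&(d>.012)&(d<.018)]).round(4))
E
```

```text
clock: 23.72
eef_pos: [0.5819, 0.0218, 0.2263]
tcp_rot: [3.121, 0.357, 0.005]
contact_force: [-0.1, -0.1, 7.8]
grip_width: 0.549
t 23.72 tcp [0.5819 0.0218 0.2263] yaw 13.06 z [ 0.0033  0.     -1.    ] F [-0.1 -0.1  7.8] open mm 47.8
-60 ring 0.0986 sprocket 0.0928 boss 0.1078
-30 ring 0.0982 sprocket 0.0924 boss 0.1077
0 ring 0.098 sprocket 0.0925 boss 0.1081
30 ring 0.0982 sprocket 0.0924 boss 0.1078
60 ring 0.0985 sprocket 0.0926 boss 0.108
```

View pics/w20.png

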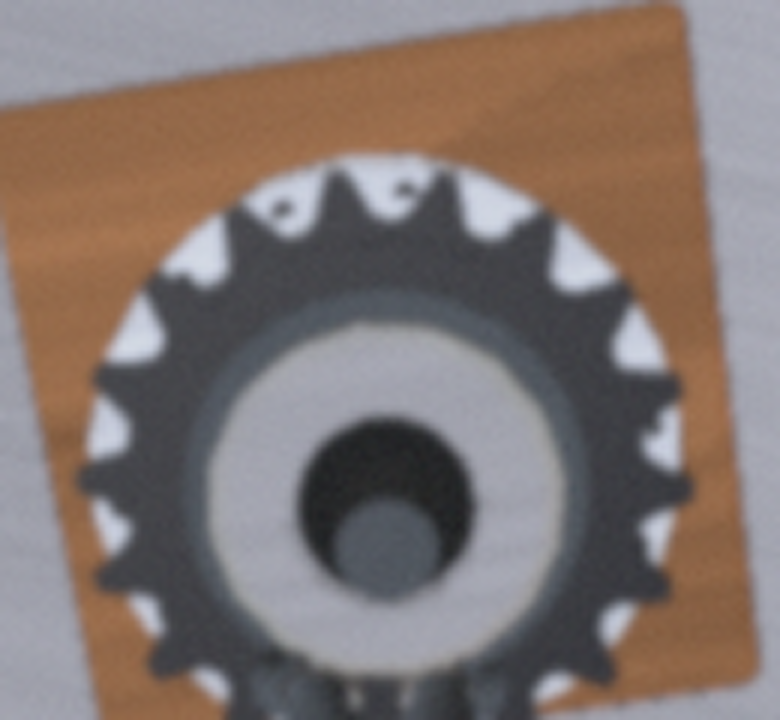

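The ring now lies concentric and closed round the boss (187–587, ~50 mm outside). Easing to 51.5 mm and rising, watching force.

```bash
python3 -m pendant '[[0,0,0,0,0,0,0.435],[0,0,0,0,0,0,0.42],[0,0,0,0,0,0,0.41],[0,0,0,0,0,-0.1,0.41],[0,0,0,0,0,-0.1,0.41],[0,0,0,0,0,-0.1,0.41],[0,0,0,0,0,0,0.41]]'
python3 -m pendant '[[0,0,0,0,0,-0.1,0.41],[0,0,0,0,0,-0.1,0.41],[0,0,0,0,0,-0.1,0.41],[0,0,0,0,0,0,0.41]]'
python3 - <<'E'
from rb import *
show(); st=sense(); f=grab_frame("wrist"); save(f,"w21.png",(215,85,345,205),6)
P=cloud(f,st); c=np.array([.6056,.0268]); d=np.hypot(P[...,0]-c[0],P[...,1]-c[1]); az=np.degrees(np.arctan2(P[...,1]-c[1],P[...,0]-c[0]))-13; z=P[...,2]
for a in(-60,-30,0,30,60):
    k=(abs((az-a+180)%360-180)<12)&(z<.112)
    print(a,"ring",np.median(z[k&(d>.0228)&(d<.025)]).round(4),"sprocket",np.median(z[k&(d>.0315)&(d<.036)]).round(4),"boss",np.median(z[k&(d>.012)&(d<.018)]).round(4))
E
```

```text
clock: 24.35
eef_pos: [0.5812, 0.0218, 0.2282]
tcp_rot: [-3.121, -0.358, -0.002]
contact_force: [0.0, 0.3, 4.7]
grip_width: 0.592
clock: 24.68
eef_pos: [0.5802, 0.0212, 0.2297]
tcp_rot: [-3.121, -0.357, 0.003]
contact_force: [-0.8, -0.6, -0.2]
grip_width: 0.597
t 24.68 tcp [0.5802 0.0212 0.2297] yaw 13.06 z [-1.9e-03 -2.0e-04 -1.0e+00] F [-0.8 -0.6 -0.2] open mm 51.9
-60 ring 0.1014 sprocket 0.0961 boss 0.1079
-30 ring 0.1015 sprocket 0.0959 boss 0.1078
0 ring 0.1014 sprocket 0.096 boss 0.108
30 ring 0.1013 sprocket 0.0957 boss 0.1078
60 ring 0.1015 sprocket 0.096 boss 0.1077
```

View pics/w21.png

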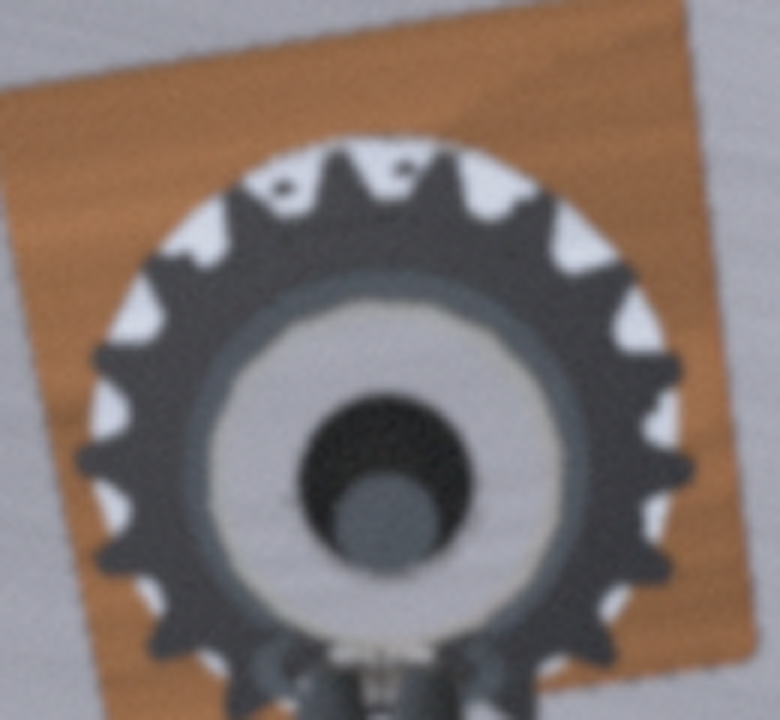

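```bash
python3 -m pendant '[[0,0,0,0,0,-0.1,0.41],[0,0,0,0,0,-0.1,0.41],[0,0,0,0,0,0,0.41]]'
python3 -m pendant '[[0,0,0,0,0,-0.1,0.41],[0,0,0,0,0,-0.2,0.41],[0,0,0,0,0,0,0.41]]'
python3 -m pendant '[[0,0,0,0,0,-0.2,0.41],[0,0,0,0,0,-0.3,0.41],[0,0,0,0,0,-0.4,0.41],[0,0,0,0,0,-0.4,0.41],[0,0,0,0,0,-0.2,0.41],[0,0,0,0,0,0,0.41]]'
python3 - <<'E'
from rb import *
show(); st=sense(); f=grab_frame("wrist"); save(f,"w22.png",(215,65,345,185),6)
P=cloud(f,st); c=np.array([.6056,.0268]); d=np.hypot(P[...,0]-c[0],P[...,1]-c[1]); az=np.degrees(np.arctan2(P[...,1]-c[1],P[...,0]-c[0]))-13; z=P[...,2]
for a in(-90,-60,-30,0,30,60,90):
    k=(abs((az-a+180)%360-180)<12)&(z<.112)
    print(a,"ring",np.median(z[k&(d>.0228)&(d<.025)]).round(4),"sprocket",np.median(z[k&(d>.0315)&(d<.036)]).round(4),"boss",np.median(z[k&(d>.012)&(d<.018)]).round(4))
E
```

```text
clock: 24.98
eef_pos: [0.5807, 0.0214, 0.2323]
tcp_rot: [-3.121, -0.357, 0.001]
contact_force: [0.4, -0.7, -1.3]
grip_width: 0.59
clock: 25.23
eef_pos: [0.581, 0.0214, 0.236]
tcp_rot: [3.121, 0.357, 0.001]
contact_force: [0.0, 0.2, -0.8]
grip_width: 0.59
clock: 25.73
eef_pos: [0.5813, 0.0215, 0.2516]
tcp_rot: [3.121, 0.357, 0.002]
contact_force: [0.4, -0.1, -1.4]
grip_width: 0.591
t 25.73 tcp [0.5813 0.0215 0.2516] yaw 13.06 z [ 1.5e-03 -1.0e-04 -1.0e+00] F [ 0.4 -0.1 -1.4] open mm 51.4
-90 ring 0.1017 sprocket 0.0962 boss 0.108
-60 ring 0.1016 sprocket 0.0962 boss 0.1077
-30 ring 0.1015 sprocket 0.0961 boss 0.1077
0 ring 0.1016 sprocket 0.0959 boss 0.1077
30 ring 0.1014 sprocket 0.0958 boss 0.1078
60 ring 0.1016 sprocket 0.096 boss 0.1079
90 ring 0.1015 sprocket 0.0963 boss 0.108
```

View pics/w22.png

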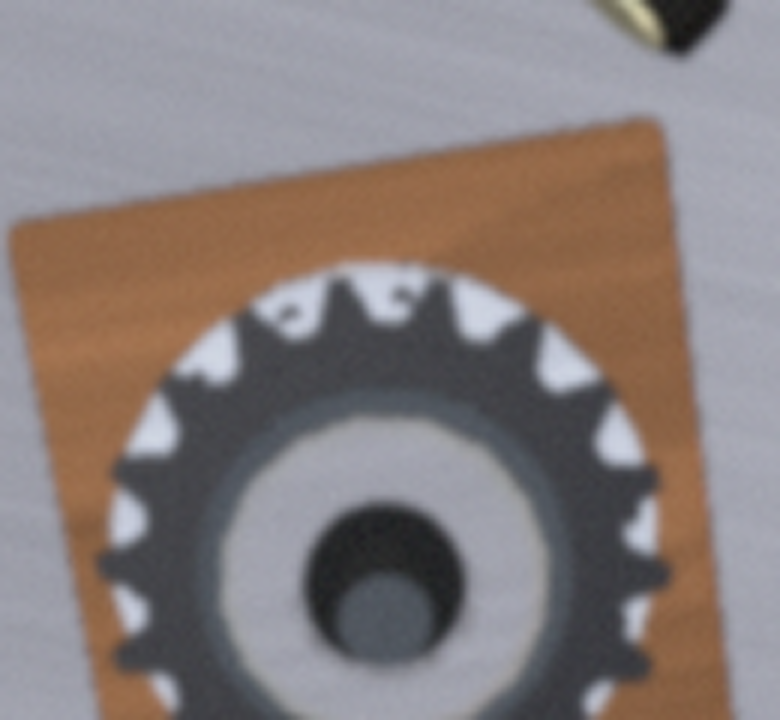

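Run:
```python
from rb import *
st=sense(); f=grab_frame("wrist"); 
for P in(np.load("w11.npz")["P"],cloud(f,st)):
    c=np.array([.6056,.0268]); d=np.hypot(P[...,0]-c[0],P[...,1]-c[1]); az=np.degrees(np.arctan2(P[...,1]-c[1],P[...,0]-c[0]))-13; z=P[...,2]
    k=(abs((az+180)%360-180)<70)&(z<.112)&(z>.085)
    print([(round(r*1e3,1),np.median(z[k&(d>r)&(d<r+.0015)]).round(4)) for r in np.arange(.014,.045,.0015)])
```

```text
[(np.float64(14.0), np.float64(0.1078)), (np.float64(15.5), np.float64(0.1079)), (np.float64(17.0), np.float64(0.1078)), (np.float64(18.5), np.float64(0.1076)), (np.float64(20.0), np.float64(0.1065)), (np.float64(21.5), np.float64(0.0999)), (np.float64(23.0), np.float64(0.0992)), (np.float64(24.5), np.float64(0.0992)), (np.float64(26.0), np.float64(0.0991)), (np.float64(27.5), np.float64(0.0992)), (np.float64(29.0), np.float64(0.0992)), (np.float64(30.5), np.float64(0.0982)), (np.float64(32.0), np.float64(0.0977)), (np.float64(33.5), np.float64(0.0978)), (np.float64(35.0), np.float64(0.0975)), (np.float64(36.5), np.float64(0.0976)), (np.float64(38.0), np.float64(0.0974)), (np.float64(39.5), np.float64(0.0972)), (np.float64(41.0), np.float64(nan)), (np.float64(42.5), np.float64(nan)), (np.float64(44.0), np.float64(nan))]
  return _methods._mean(a, axis=axis, dtype=dtype,
  ret = ret.dtype.type(ret / rcount)
```

The ring's top reads flat all round (101.5 mm), outer edge at ~25.4 mm radius. The sprocket face went from 99.2 to 97.9 mm, i.e. held 1.3 mm down, with nothing touching it. Taking the pliers back.

```bash
python3 -m pendant '[[0,0,0,0,0,-0.7,0.41],[0,0,1.5,0,0,-0.8,0.41],[0,0,2.5,0,0,-0.5,0.41],[0,0,2.8,0,0,0,0.41],[0,0,2.8,0,0,0,0.41],[0,0,2.8,0,0,0,0.41],[0,0,2.2,0,0,0,0.41],[0,0,1.3,0,0,0,0.41]]'
python3 - <<'E'
from h import *
show(); delta([.5215,-.2496,.26],-2.85)
E
```

```text
clock: 26.5
eef_pos: [0.5811, 0.0215, 0.2715]
tcp_rot: [3.14, -0.082, 0.001]
contact_force: [0.1, 0.1, -2.1]
grip_width: 0.595
t 26.50 tcp [0.5811 0.0215 0.2715] yaw -2.99 z [ 9.e-04 -1.e-04 -1.e+00] F [ 0.1  0.1 -2.1] open mm 51.8
shift cm (present axes) [-4.54 27.39  1.14] (goal axes) [-4.61 27.38  1.15] turn [ 0.   -0.05 -0.14]
```

```bash
python3 -m pendant '[[0,0,-0.1,0,0.4,0,0.41],[0,0,0,-0.1,0.9,0,0.41],[0,0,0,-0.3,1.4,0,0.41],[0,0,0,-0.4,1.9,0,0.41],[0,0,0,-0.4,2.1,0,0.41],[0,0,0,-0.4,2.1,0,0.41],[0,0,0,-0.4,2.1,0,0.41],[0,0,0,-0.4,2.1,0,0.41]]'
python3 -m pendant '[[0,0,0,-0.4,2.1,0,0.41],[0,0,0,-0.4,2.1,0,0.41],[0,0,0,-0.4,2.1,0,0.41],[0,0,0,-0.3,2,0,0.41],[0,0,0,-0.3,1.8,0.2,0.41],[0,0,0,-0.2,1.5,0.3,0.41],[0,0,0,-0.2,1.2,0.3,0.41],[0,0,0,0,0.8,0.2,0.41]]'
python3 -m pendant '[[0,0,0,0,0.5,0.15,0.41],[0,0,0,0,0.28,0,0.41],[0,0,0,0,0,0,0.41],[0,0,0,0,0,0,0.41],[0,0,0,0,0,0,0.41],[0,0,0,0,0,0,0.41],[0,0,0,0,0,0,0.41]]'
python3 - <<'E'
from h import *
show(); delta([.5215,-.2496,.22],-2.85); st=sense()
f=grab_frame("wrist"); save(f,"w23.png",(200,110,360,230),5)
print("slot centre proj",proj(f,[.5215,-.2496,.068],st),"nose",proj(f,np.array(st["eef_pos"])-[0,0,.1275],st))
for r in finder.place_of("wrist","pliers_nose")[:2]: print(r)
E
```

```text
clock: 27.17
eef_pos: [0.55, -0.1094, 0.2709]
tcp_rot: [3.14, -0.076, 0.0]
contact_force: [0.6, 0.2, -1.6]
grip_width: 0.592
clock: 27.83
eef_pos: [0.521, -0.2445, 0.2603]
tcp_rot: [3.14, -0.079, -0.001]
contact_force: [0.4, -0.1, -1.8]
grip_width: 0.592
clock: 28.42
eef_pos: [0.5221, -0.2493, 0.2594]
tcp_rot: [3.141, -0.073, 0.0]
contact_force: [-0.0, 0.2, -2.3]
grip_width: 0.594
t 28.42 tcp [ 0.5221 -0.2493  0.2594] yaw -2.68 z [ 3.e-04 -2.e-04 -1.e+00] F [-0.   0.2 -2.3] open mm 51.7
shift cm (present axes) [-0.06  0.04  3.94] (goal axes) [-0.06  0.04  3.94] turn [ 0.01 -0.02  0.17]
slot centre proj [np.float64(278.2895626339976), np.float64(180.22973345681402)] nose [np.float64(278.05874347734664), np.float64(197.4552086410416)]
{'xy': [189.8, 223.6], 'p': 0.85}
{'xy': [277.3, 199.8], 'p': 0.84}
```

View pics/w23.png

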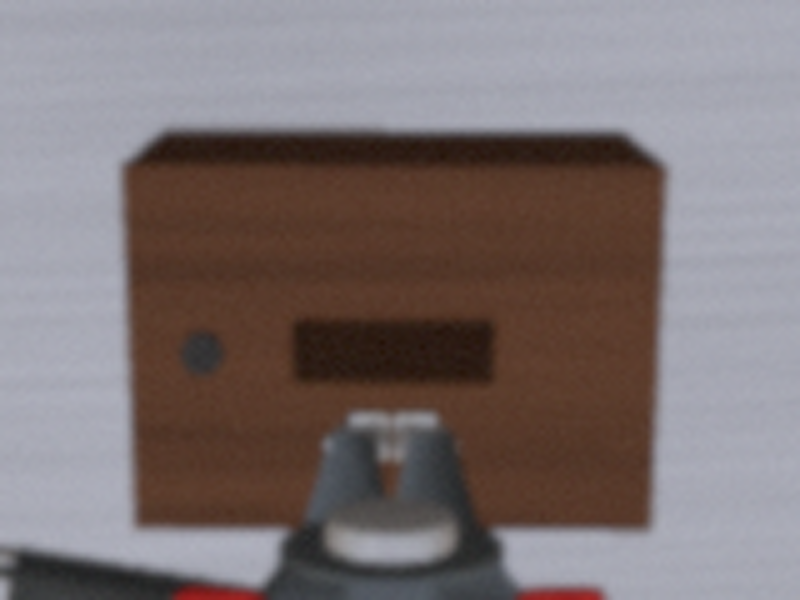

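Slot at crop (394,351), noses at (392,420), matching the projected 278.3/180.2. Lowering to just above the slot.

```bash
python3 -m pendant '[[0,0,0.17,-0.03,0.04,0.6,0.41],[0,0,0,0,0,1.2,0.41],[0,0,0,0,0,1.5,0.41],[0,0,0,0,0,1.2,0.41],[0,0,0,0,0,0.6,0.41],[0,0,0,0,0,0.2,0.41],[0,0,0,0,0,0,0.41],[0,0,0,0,0,0,0.41]]'
python3 -m pendant '[[0,0,0,0,0,0,0.41],[0,0,0,0,0,0,0.41]]'
python3 - <<'E'
from h import *
show(); delta([.5215,-.2496,.1365],-2.85); st=sense()
f=grab_frame("wrist"); save(f,"w24.png",(200,130,360,250),5)
print("slot centre proj",proj(f,[.5215,-.2496,.068],st),"nose",proj(f,np.array(st["eef_pos"])-[0,0,.1275],st))
E
```

```text
clock: 29.18
eef_pos: [0.5218, -0.2503, 0.2065]
tcp_rot: [3.14, -0.08, 0.001]
contact_force: [-0.1, 0.2, -1.3]
grip_width: 0.593
clock: 29.35
eef_pos: [0.522, -0.2504, 0.207]
tcp_rot: [3.14, -0.08, 0.002]
contact_force: [0.4, -0.4, -2.1]
grip_width: 0.596
t 29.35 tcp [ 0.522  -0.2504  0.207 ] yaw -2.91 z [ 1.3e-03 -7.0e-04 -1.0e+00] F [ 0.4 -0.4 -2.1] open mm 51.8
shift cm (present axes) [-0.06 -0.08  7.05] (goal axes) [-0.05 -0.08  7.05] turn [ 0.04 -0.08 -0.06]
slot centre proj [np.float64(276.9788745396936), np.float64(194.49328055064825)] nose [np.float64(277.9679088833717), np.float64(197.6171614148709)]
```

View pics/w24.png

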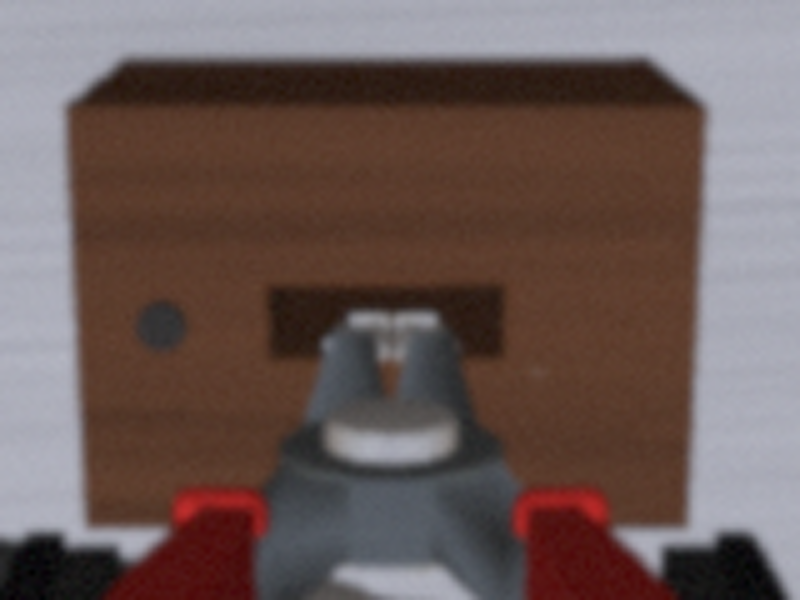

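```bash
python3 -m pendant '[[0,0,0,-0.04,-0.08,0,0.41],[0,0,0,0,0,0.5,0.41],[0,0,0,0,0,0.7,0.41],[0,0,0,0,0,0.7,0.41],[0,0,0,0,0,0.5,0.41],[0,0,0,0,0,0,0.41]]'
python3 -m pendant '[[0,0,0,0,0,0.8,0.41],[0,0,0,0,0,1,0.41],[0,0,0,0,0,1,0.41],[0,0,0,0,0,0.7,0.41],[0,0,0,0,0,0.4,0.41],[0,0,0,0,0,0.2,0.41],[0,0,0,0,0,0,0.41],[0,0,0,0,0,0,0.41]]'
python3 - <<'E'
from h import *
show(); delta([.5215,-.2496,.1362],-2.85)
E
```

```text
clock: 29.9
eef_pos: [0.5201, -0.249, 0.1801]
tcp_rot: [-3.139, 0.08, 0.005]
contact_force: [0.4, 0.2, -1.2]
grip_width: 0.595
clock: 30.57
eef_pos: [0.5214, -0.2495, 0.1413]
tcp_rot: [3.14, -0.08, 0.001]
contact_force: [-0.6, -0.1, -1.7]
grip_width: 0.598
t 30.57 tcp [ 0.5214 -0.2495  0.1413] yaw -2.91 z [ 4.e-04 -2.e-04 -1.e+00] F [-0.6 -0.1 -1.7] open mm 52.0
shift cm (present axes) [0.01 0.01 0.51] (goal axes) [0.01 0.01 0.51] turn [ 0.01 -0.02 -0.06]
```

```bash
python3 -m pendant '[[0,0,0,0,0,0.15,0.41],[0,0,0,0,0,0.1,0.41],[0,0,0,0,0,0,0.41]]'
python3 -m pendant '[[0,0,0,0,0,0.1,0.41],[0,0,0,0,0,0,0.41]]'
python3 -m pendant '[[0,0,0,0,0,0.1,0.41],[0,0,0,0,0,0,0.41]]'
python3 -m pendant '[[0,0,0,0,0,0.05,0.41],[0,0,0,0,0,0,0.41]]'
```

```text
clock: 30.82
eef_pos: [0.5212, -0.2495, 0.1387]
tcp_rot: [3.14, -0.08, 0.0]
contact_force: [0.5, 0.3, -1.7]
grip_width: 0.594
clock: 30.98
eef_pos: [0.5211, -0.2494, 0.1376]
tcp_rot: [3.14, -0.08, 0.0]
contact_force: [0.4, 0.2, -1.7]
grip_width: 0.59
clock: 31.15
eef_pos: [0.5211, -0.2494, 0.1365]
tcp_rot: [3.141, -0.08, -0.0]
contact_force: [0.1, 0.7, -1.4]
grip_width: 0.593
clock: 31.32
eef_pos: [0.5213, -0.2494, 0.1363]
tcp_rot: [3.14, -0.08, 0.0]
contact_force: [0.3, 0.4, -0.8]
grip_width: 0.592
```

```bash
python3 -m pendant '[[0,0,0,0,0,0.05,0.41],[0,0,0,0,0,0,0.41],[0,0,0,0,0,0,0.41]]'
```

```text
clock: 31.57
eef_pos: [0.5214, -0.2495, 0.1362]
tcp_rot: [3.14, -0.08, 0.001]
contact_force: [-0.6, 0.6, 2.4]
grip_width: 0.592
```

Resting on the block (2.4 N, same height as at pick-up). Letting go slowly.

```bash
python3 -m pendant '[[0,0,0,0,0,0,0.39],[0,0,0,0,0,0,0.36],[0,0,0,0,0,0,0.3],[0,0,0,0,0,0,0.2],[0,0,0,0,0,0,0.05],[0,0,0,0,0,0,0],[0,0,0,0,0,0,0],[0,0,0,0,0,0,0]]'
python3 -m pendant '[[0,0,0,0,0,-0.3,0],[0,0,0,0,0,-0.6,0],[0,0,0,0,0,-1,0],[0,0,0,0,0,-1.5,0],[0,0,0,0,0,-2,0],[0,0,0,0,0,-2,0],[0,0,0,0,0,-2,0],[0,0,0,0,0,-2,0]]'
python3 -m pendant '[[0,0,0,0,0,-2,0],[0,0,0,0,0,-2,0],[0,0,0,0,0,-2,0],[0,0,0,0,0,-1,0],[0,0,0,0,0,0,0],[0,0,0,0,0,0,0],[0,0,0,0,0,0,0]]'
python3 - <<'E'
from h import *
show(); st=sense()
f=grab_frame("wrist"); save(f,"w25.png"); P=cloud(f,st); im=f["image"].astype(int)
m=(P[...,2]>.078)&(P[...,2]<.1)&(abs(P[...,1]+.25)<.016)&(abs(P[...,0]-.52)<.02); print("head",np.median(P[m],0).round(4),P[m][:,2].max())
red=(im[...,0]>120)&(im[...,1]<70)&(P[...,2]>.155)&(abs(P[...,1]+.25)<.06)&(abs(P[...,0]-.52)<.04)
for s in(-1,1):
    k=red&((P[...,1]+.2496)*s>0); print(k.sum(),np.percentile(P[k],3,axis=0).round(4),np.percentile(P[k],97,axis=0).round(4))
s=grab_frame("scene"); save(s,"s25.png")
E
```

```text
clock: 32.23
eef_pos: [0.5211, -0.2494, 0.1356]
tcp_rot: [3.141, -0.08, -0.0]
contact_force: [0.5, -0.5, -0.3]
grip_width: 0.961
clock: 32.9
eef_pos: [0.5213, -0.2494, 0.2519]
tcp_rot: [3.14, -0.08, 0.002]
contact_force: [0.1, -0.4, 0.3]
grip_width: 1.002
clock: 33.48
eef_pos: [0.5206, -0.2492, 0.3184]
tcp_rot: [-3.14, 0.08, 0.003]
contact_force: [-0.2, 0.8, -1.0]
grip_width: 0.999
t 33.48 tcp [ 0.5206 -0.2492  0.3184] yaw -2.91 z [-1.7e-03  7.0e-04 -1.0e+00] F [-0.2  0.8 -1. ] open mm 86.9
head [ 0.5243 -0.2492  0.0884] 0.09997838875719339
129 [ 0.5121 -0.2758  0.1573] [ 0.5287 -0.2702  0.1616]
134 [ 0.5145 -0.2284  0.1572] [ 0.531  -0.2227  0.1619]
```

View pics/w25.png

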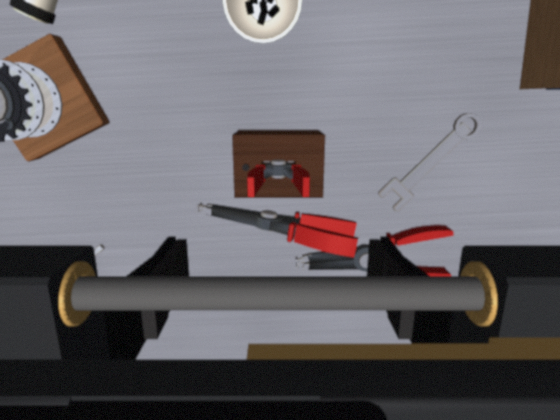

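View pics/s25.png

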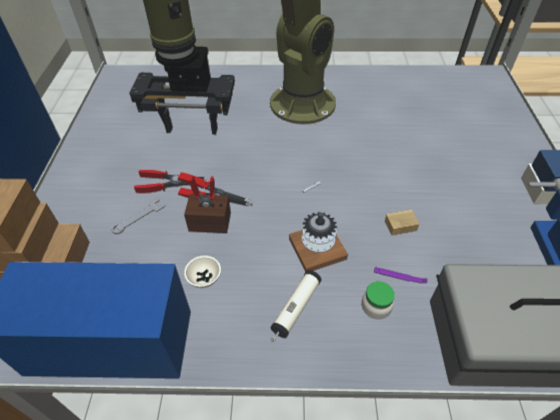

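The pliers stand in the dark block (handles (253,185) and (303,185)), the same as at the start, and the bystanders are unchanged. The two large pliers were upright in my first picture but already lying at t = 3.1 s, when the gripper was well above and away. One last look at the ring's gap side.

```bash
python3 -m pendant '[[0,0,0,0.3,-3,-0.5,0],[0,0,0,0.3,-3.5,-0.5,0],[0,0,0,0.3,-3.5,0,0],[0,0,0,0.3,-3.5,0,0],[0,0,0,0.3,-3.5,0,0],[0,0,0,0.3,-3.5,0,0],[0,0,0,0.3,-3.5,0,0],[0,0,0,0.3,-3,0,0]]'
python3 -m pendant '[[0,0,0,0,-0.5,0,0],[0,0,0,0,0,0,0],[0,0,0,0,0,0,0],[0,0,0,0,0,0,0]]'
python3 - <<'E'
from h import *
show(); st=sense(); f=grab_frame("wrist"); u,v=map(int,proj(f,[.6056,.0268,.1],st)); print(u,v)
save(f,"w26.png",(max(u-65,0),max(v-60,0),u+65,v+60),6)
P=cloud(f,st); d=np.hypot(P[...,0]-.6056,P[...,1]-.0268); z=P[...,2]; az=np.degrees(np.arctan2(P[...,1]-.0268,P[...,0]-.6056))
for a in range(-180,180,30):
    k=(abs((az-a+180)%360-180)<15)&(z<.112)&(z>.085); print(a,"ring %.4f face %.4f"%(np.median(z[k&(d>.0228)&(d<.0248)]),np.median(z[k&(d>.0272)&(d<.0298)])))
E
```

```text
clock: 34.25
eef_pos: [0.5583, 0.0218, 0.3287]
tcp_rot: [-3.14, 0.077, 0.002]
contact_force: [0.7, 0.2, -0.3]
grip_width: 0.999
clock: 34.58
eef_pos: [0.559, 0.0218, 0.329]
tcp_rot: [3.139, -0.084, -0.002]
contact_force: [0.6, 0.5, -0.4]
grip_width: 1.0
t 34.58 tcp [0.559  0.0218 0.329 ] yaw -3.07 z [-0.0011 -0.0011 -1.    ] F [ 0.6  0.5 -0.4] open mm 87.0
270 126
-180 ring 0.0982 face 0.0979
-150 ring 0.0981 face 0.0984
-120 ring 0.1015 face 0.0980
-90 ring 0.1015 face 0.0980
-60 ring 0.1013 face 0.0980
-30 ring 0.1013 face 0.0977
0 ring 0.1017 face 0.0976
30 ring 0.1013 face 0.0978
60 ring 0.1013 face 0.0980
90 ring 0.1012 face 0.0978
120 ring 0.1013 face 0.0980
150 ring 0.1014 face 0.0983
```

View pics/w26.png

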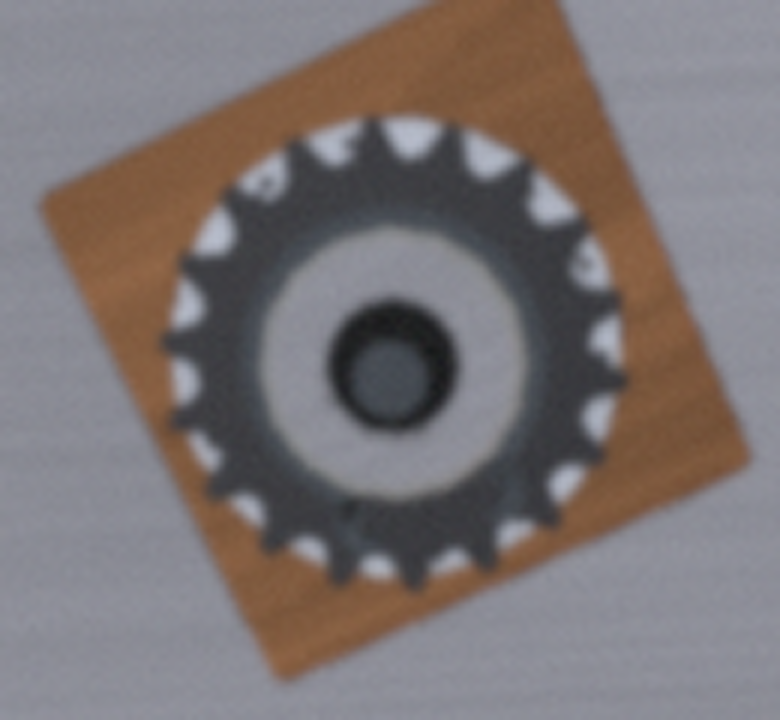

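The ring lies flat all round with only the gap (near 193°) open, its top 3.5 mm above the held-down face, and it sits evenly round the boss. Handing in.

```bash
python3 -c "
from h import *
print(finish_job())"
```

```text
the job is handed in; nothing more can be done
None
```

I fitted the retaining ring to the hub with the small red-handled pliers, stood the pliers back in their dark block, let go and handed the job in at about 34.6 s.

**The work:** I opened the ring to about 24 mm over the handles, passed it over the boss without touching and found the sprocket face by feel. I pressed the sprocket down, with about 11 N net, and eased the handles in steps until the ring closed.

**Last checks:**
- **Ring:** its top reads level at about 101.4 mm all round, open only at the gap. It is concentric with the boss and about 50 mm across, so closed in the groove.
- **Sprocket:** the face went from 99.2 to 97.9 mm, so it is held 1.3 mm down, as expected.
- **Pliers:** they stand at the same pose as before I took them.
- **Listed bystanders:** they look unmoved in the scene picture.

**What disagreed:**
- While pressing, the force suggested about 5 mm of travel and the depth image 6 to 7 mm. The outcome matched the target either way.
- The gripper stalled at 24 mm instead of the 22.4 mm I commanded, so the ring opened only to about 0.16 rad. That was enough to pass the boss.
- The two larger pliers, which are not on the list of things, stood upright in the first picture. They were already lying down at 3.1 s, when the gripper was well above them and felt no contact. I left them there.

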